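# Gauge a cheese piece in an inclined corner and tray it

## Robot

A 6-joint arm with a two-finger parallel gripper is mounted at the origin on the work surface; the furniture and walls round the work are solid. World frame = base frame: x ahead of the robot, y to its left, z up, the work surface at z = 0. Lengths are in mm, angles in rad, forces in N, time in s.
With the tool pointing down it reaches from about 275 to 750 mm from the base axis. Payload 10.2 kg.
Tool frame: the origin (TCP) lies at the centre of the arm's flange, where the gripper is bolted on; the fingertips stand 173 mm ahead of it and the grasp point (between the pads) lies 155 mm ahead of it (r.tip_reach is the distance from the TCP to the fingertips, in mm); y points along the fingers, x is the direction in which the jaws open and shut, and the axes are right-handed (so a half turn about y gives the same grasp; the last joint's range is limited). The gripper opens to 85 mm and grips with 20 to 120 N. Pads are 22 mm wide; open, the fingers measure 114 mm over their backs; the gripper's body (76 mm by 85 mm) begins 54 mm behind the grasp point. The pads swing forward as they close: fully open they stand 13 mm farther back than shut.
Start: joints at [-0.223, 0.313, 1.498, -0, 1.331, -0.223], TCP at [525.007, -0.014, 404.694] pointing down, gripper open.
Joint ranges: [-2.94, 2.94], [-0.97, 2.17], [0.19, 2.56], [-1.23, 4.37], [0.02, 3.11], [-2.88, 2.88]. Speed limits (rad/s): [2.39, 2.39, 3.01, 3.14, 3.14, 3.14].

## Interface

Orientations are given as a 3x3 rotation matrix whose columns are the frame's x, y, z axes.
In Python, from rig import sense, imaging, sign_off, r gives the robot as it stands.
- The arm moves only by the tool step_arm, never from a script. Its argument "targets" is a list that holds one entry, the list of rows, each a list of 7 numbers: the finger opening in m, from 0 to 0.0854, then the shift along the tool's x, y, z in m, then the turn, a rotation vector about the tool's x, y, z in rad. A call has 1 to 10 rows; each row is the pose to reach, as a shift and turn from the pose commanded when the call began, along the tool's axes at that moment; what a row does not reach only later rows make up. A row lasts 1/10 s, in which the tool goes at most 50 mm and 8.59 degrees, less where a joint would pass 70% of its speed; a pose out of reach is approached as far as the arm can. A call with a gripper value outside its range is refused whole. The fingers move at their own pace and stop on an object; "force" is the grip in N (left out, the last holds). Time passes only in rows, so rows that repeat a pose let the fingers close. It gives the time, the measured TCP pose, the force and the opening at its end, in the units of the state.
- sense(): the state, without advancing time (a new reading comes with each control period).
- imaging.read_camera(name): name is "scene" or "side" or "wrist"; returns the picture (480x640x3 uint8, red, green, blue); there is no depth.
- imaging.camera_info(name): a dict with "intrinsics" (3x3 intrinsics, pixels), "k1" (the pictures are not rectified: a ray, as slopes to the right and down, at radius r is drawn at 1 + k1 r^2 times it, then the intrinsics apply), "position" and "rotation" of the camera in the world; the wrist camera has in their place "hand_eye" (4x4, takes a point from camera to tool coordinates, whose origin is the TCP and whose axes are the tool frame's). Camera axes: x right, y up, looking along -z (the intrinsics and any distortion apply to the point x, -y, -z); pixel columns grow to the right and rows downward; lengths in mm; the calibration is good to about 2 mm. A picture is of the moment at which its call begins: read the wrist's pose just before it. camera_info takes no time and is no camera call.
- sign_off(): hands the job in, once; it reports no verdict.
The state is a dict: "clock": time; "joint_pos": joint angles; "qvel": joint speeds; "joint_torque": joint torques, N m; "position": TCP position; "orientation": TCP orientation; "force": force on the tool from outside, world axes, zero at the start; "moment": the same for the moment, N m; "opening": finger opening in mm.
Only numpy, scipy, OpenCV 4.12 (cv2) and the standard library are available. Lean on these libraries where they do the work, as an engineer would, in place of code of your own. Each camera call takes 0.05 s, during which the arm holds its last target.

## Task

Check the length of the small cheese piece: take it by its ends from the open-ended cradle, set it flat on the inclined gauge deck with its length along the low fence and a few centimetres short of the end stop, and let go so that it slides by itself fully home into the corner. Then slide the gauge jaw up against the free end of the piece, take the piece by its long sides and lay it flat, same side up, in the perforated steel tray, leaving the jaw standing at its reading. Do not disturb the other things on the bench.

Things in the scene. Friction and masses are not known exactly. Their poses are not given: they have to be found in the camera images.
- cheese: Small pale cut piece of cheese, a block 64 (x) x 43 (y) x 43 (z) mm, 0.08 to 0.17 kg, rigid. Origin at the centre of its underside, x along its length. It starts lying in the cradle, its underside 6 mm above the table.
- cradle: White plastic cradle screwed to the table: 6 mm floor between two upright walls 60 mm long (x), 7 mm thick, 56 mm high from the table, 50 mm clear between them (y); both ends open. The walls cover the cheese's long sides; its ends stick out 2 mm past them. Origin at the centre of its underside, x along the channel.
- deck: Slippery polished steel deck of the fixed inclined gauge, tipped about 22 degrees so that a released cheese slides home into its low corner. Origin: that corner, on the surface, at the inner faces of both stops. x runs uphill along the low side fence (deck to 200 mm), y uphill away from the fence (deck to 95 mm), z is the surface normal. The fence (y -8 to 0 mm) stands 12 mm over the deck.
- end_stop (a point): Top of the end stop at the deck's low end, over the inner face: deck x = 0, y = 22, z = 46 mm. The stop is 8 mm thick (deck x -8 to 0 mm), covers deck y up to 45 mm and is higher than the cheese. Seen from the robot the low corner is at the far right of the gauge, the jaw at its far left.
- home (a point): Where the cheese's origin lies once fully home in the corner: deck x = 32, y = 22, z = 0 mm, the cheese's x axis along the deck's x, either way round.
- jaw (a joint): Sliding gauge jaw on the side fence, in m: its face stands at deck x = 0.150 - value, so it grows towards the end stop, up to 0.090; it touches a cheese lying home at 0.086. Starts at 0 to 0.010. About 2.5 N friction; stays where left. Face plate 10 mm thick, top 46 mm over the deck, reaching to deck y = 40 mm; carriage 45 mm long, behind the face (deck +x).
- jaw_tab (a point): Centre of the top of the jaw's upright black finger tab, 64 mm above the deck along its normal, 34 mm behind (deck +x) the jaw's face, at deck y = 6 mm. The tab is 12 mm wide along deck y and 16 mm along deck x and stands 42 mm tall on the carriage. Pinch it across deck y, or push it.
- tray: Perforated stainless press tray fixed flat on the table, 236 (x) x 333 (y) mm outside, inside floor 2 mm above the table and about 220 x 318 mm, rim 24 mm high. Origin at the centre of its underside. The half towards its +y side is empty.
- slice: Bystander: flat cheese slice 92 x 58 x 33 mm lying in the -y half of the tray. Origin at the centre of its underside.
- mould: Bystander: grey perforated round cheese mould, 105 mm across, 80 mm high, upright. Origin at the centre of its underside.
- weight_big: Bystander: check weight, 30 mm across, 36 mm high. Origin at the centre of its underside.
- weight_small: Bystander: check weight, 24 mm across, 30 mm high. Origin at the centre of its underside.

How it is judged:
By the outcome, as a careful person would: the job done as asked, in the order asked, and still so for the second after the job is handed in, with the robot touching nothing.
It also fails if it takes over 61 s, if anything falls off the work surface, if the arm or the gripper's body presses on something with over 40 N, if the wrist force passes 120 N, or if a joint passes its speed limit or range.

## Working session

There is one attempt and no reset: what is moved stays moved. The work goes in short steps, Python scripts to look and compute and a tool call to move; the robot and the scene stay as the last step left them, time stands still between calls to the robot, and variables do not carry over. Pictures are saved under pics/ and viewed, and the job is handed in when it is done.

Besides the shell and the picture viewer there is one more tool, called after ">>>" by a JSON object that holds its "fn" and its "kwargs", one argument or row to a line. step_arm: Moves the arm, as the interface text tells. Its arguments: {"type":"object","properties":{"targets":{"type":"array"},"force":{"type":"number"}},"required":["targets"]}

```bash
ls -la; mkdir -p pics; python3 - <<'E'
from rig import sense, imaging, r
import cv2, json
print(sense())
for n in ["scene","side","wrist"]:
    im=imaging.read_camera(n); cv2.imwrite(f"pics/{n}0.png",im[:,:,::-1])
    print(n,imaging.camera_info(n))
print(r.tip_reach)
E
```

```text
total 12
drwxr-xr-x  3 agent agent 4096 Dec  7 06:50 .
drwxr-xr-x 23 root  root  4096 Dec  7 06:50 ..
drwxr-xr-x  2 agent agent 4096 Dec  7 06:50 pics
{'clock': 0.0, 'joint_pos': array([-2.23411356e-01,  3.13441092e-01,  1.49843583e+00, -2.99063303e-06,
        1.33101122e+00, -2.23426188e-01]), 'qvel': array([ 2.18799729e-04, -5.50542696e-05, -6.29385624e-04, -1.69249704e-04,
       -5.27262533e-04, -1.63684346e-04]), 'joint_torque': array([-5.78409599e-04, -4.12261176e+01, -2.59742296e+01, -3.58453699e-04,
        4.11797926e-03, -1.23038126e-05]), 'position': array([ 5.24959452e+02, -9.15917358e-03,  4.04139963e+02]), 'orientation': array([[ 9.99999201e-01, -1.26393609e-03, -1.53641673e-05],
       [ 1.57233802e-05,  2.84192371e-04,  9.99999959e-01],
       [-1.26393167e-03, -9.99999161e-01,  2.84212018e-04]]), 'force': array([-0.70437013,  0.43334179, -0.30314547]), 'moment': array([-0.04689674, -0.02159252, -0.02665572]), 'opening': 85.14927549161924}
scene {'intrinsics': array([[517.84229496,   0.        , 314.75922262],
       [  0.        , 517.84229496, 240.18783339],
      
[... 590 characters left out ...]
[ 0.99879411,  0.00957829, -0.04815167],
       [-0.04637106,  0.50620505, -0.86116559],
       [ 0.01612612,  0.86235996,  0.50603878]])}
wrist {'intrinsics': array([[375.255808  ,   0.        , 316.92520724],
       [  0.        , 375.255808  , 240.0504979 ],
       [  0.        ,   0.        ,   1.        ]]), 'k1': 0.0260094942370015, 'hand_eye': array([[ 9.99999260e-01, -1.15123775e-03, -3.93853376e-04,
        -1.12114965e+00],
       [-4.59162534e-05,  2.87758417e-01, -9.57703029e-01,
         3.06143149e+01],
       [ 1.21587850e-03,  9.57702338e-01,  2.87758151e-01,
         7.33695680e+01],
       [ 0.00000000e+00,  0.00000000e+00,  0.00000000e+00,
         1.00000000e+00]])}
173.4
```

View pics/scene0.png

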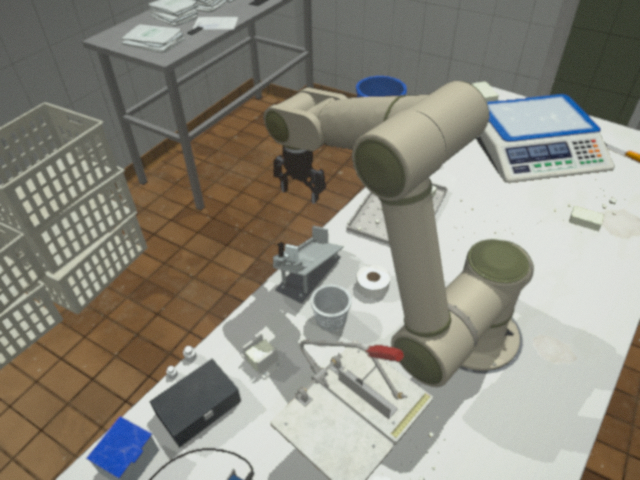

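View pics/side0.png

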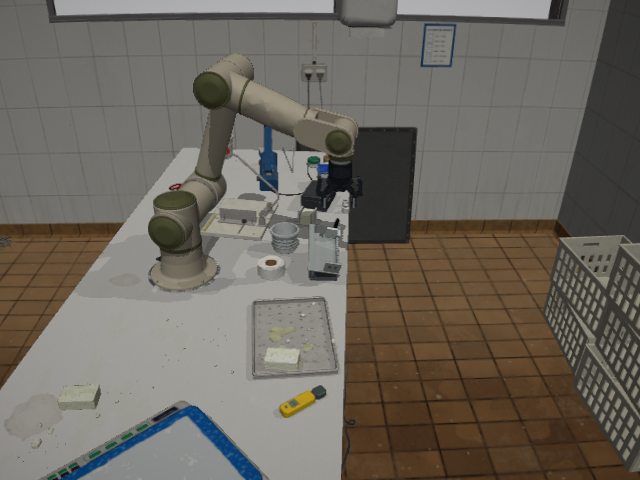

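View pics/wrist0.png

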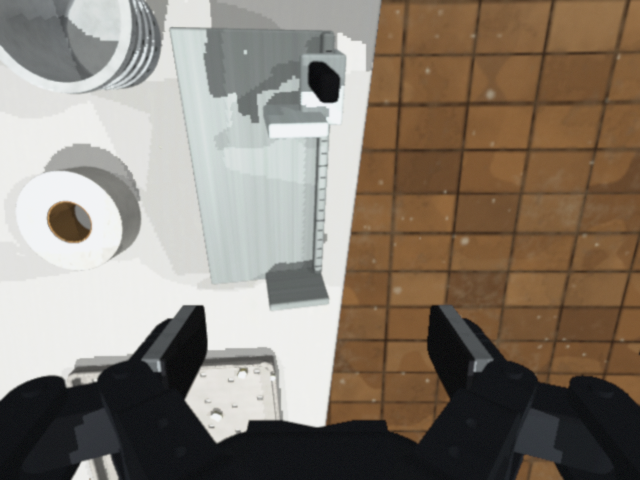

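```bash
cat > h.py <<'E'
import numpy as np, cv2
from rig import sense, imaging, r
def cam(n, st=None):
    c=imaging.camera_info(n)
    if 'hand_eye' in c:
        st=st or sense(); T=np.eye(4); T[:3,:3]=st['orientation']; T[:3,3]=st['position']
        H=T@np.array(c['hand_eye']); return c['intrinsics'],c['k1'],H[:3,:3],H[:3,3]
    return c['intrinsics'],c['k1'],np.array(c['rotation']),np.array(c['position'])
def proj(C,P):
    K,k,R,t=C; p=(np.atleast_2d(P)-t)@R; s=np.c_[p[:,0],-p[:,1]]/(-p[:,2:3])
    s=s*(1+k*(s**2).sum(1,keepdims=True)); return s*K[0,0]+K[:2,2]
def ray(C,uv):
    K,k,R,t=C; d=(np.array(uv,float)-K[:2,2])/K[0,0]; s=d.copy()
    for _ in range(20): s=d/(1+k*(s@s))
    v=R@np.array([s[0],-s[1],-1]); return t,v/np.linalg.norm(v)
def onplane(C,uv,z):
    t,v=ray(C,uv); return t+v*(z-t[2])/v[2]
def crop(src,dst,x,y,w,h,s):
    im=cv2.imread(src)[y:y+h,x:x+w]; cv2.imwrite(dst,cv2.resize(im,None,fx=s,fy=s,interpolation=cv2.INTER_CUBIC))
E
python3 - <<'E'
from h import *
crop('pics/wrist0.png','pics/w0c.png',160,10,230,320,1.85)
crop('pics/scene0.png','pics/s0c.png',220,200,200,180,4*0.8)
crop('pics/side0.png','pics/d0c.png',240,190,120,100,6)
crop('pics/side0.png','pics/d1c.png',230,280,140,110,5)
E
```

```text
(no output)
```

View pics/w0c.png

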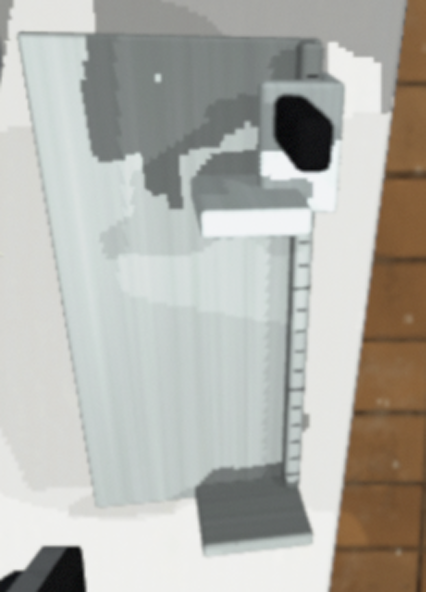

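View pics/s0c.png

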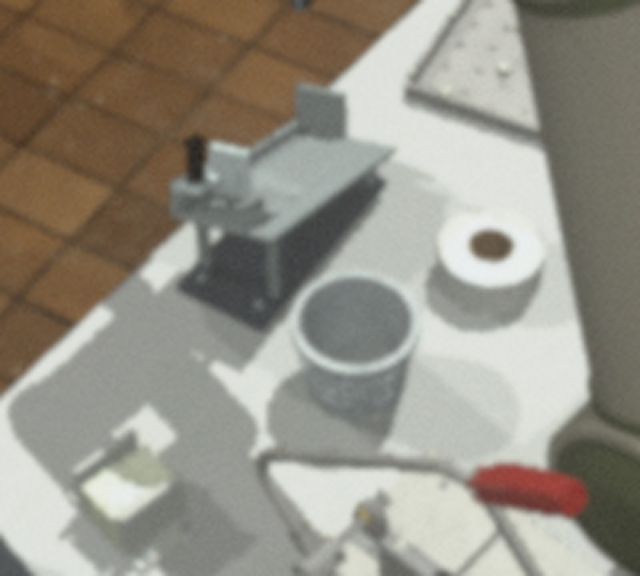

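View pics/d0c.png

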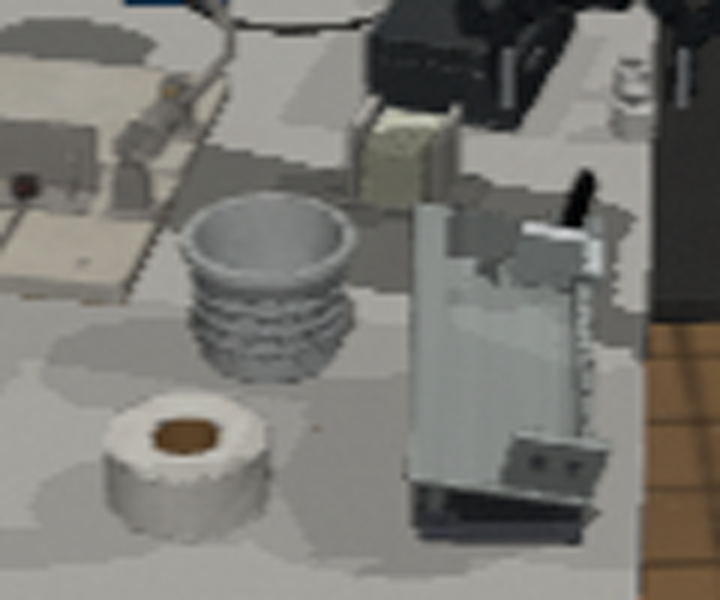

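View pics/d1c.png

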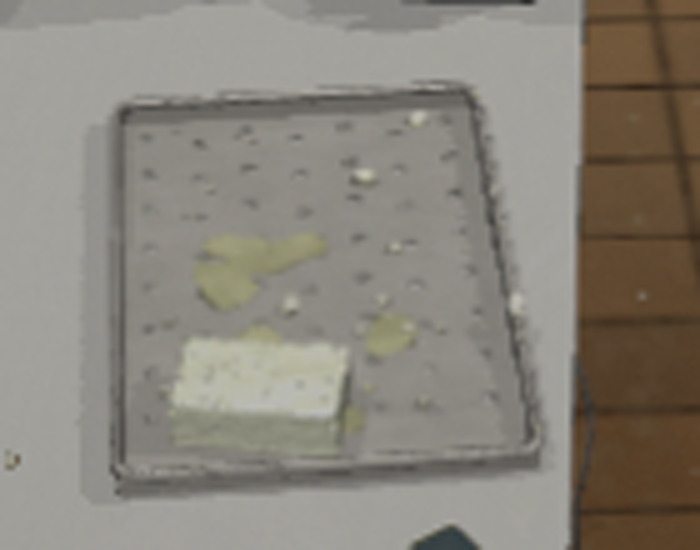

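```bash
cat > fit.py <<'E'
from h import *
from scipy.optimize import least_squares
from scipy.spatial.transform import Rotation as Ro
W=cam('wrist'); S=cam('scene'); D=cam('side')
wc=lambda u,v:(u/1.85+160,v/1.85+10)
sc=lambda u,v:(u/3.2+220,v/3.2+200)
dc=lambda u,v:(u/6+240,v/6+190)
obs=[(W,wc(20,32),(200,95,0)),(W,wc(98,506),(0,95,0)),(W,wc(204,545),(0,45,46)),(W,wc(312,535),(0,-8,46)),(W,wc(195,490),(0,45,0)),
(S,sc(397,150),(0,95,0)),(S,sc(272,238),(200,95,0)),(S,sc(298,86),(0,-8,46)),(S,sc(346,91),(0,45,46)),
(D,dc(408,480),(0,95,0)),(D,dc(417,205),(200,95,0)),(D,dc(517,430),(-8,45,46)),(D,dc(608,440),(-8,-8,46)),
(W,wc(203,235),('j',40,46)),(W,wc(311,232),('j',-8,46)),(W,wc(201,211),('jb',40,46)),(W,wc(304,124),('tab',6,64)),(S,sc(195,140),('tab',6,64))]
R0=np.array([[0,-1,0],[1,0,0],[0,0,1.]])
def P(p,o):
    R=R0@Ro.from_rotvec(p[3:6]).as_matrix(); f=150-p[6]
    x,y,z=o
    x={'j':f,'jb':f+10,'tab':f+34}.get(x,x) if isinstance(x,str) else x
    return p[:3]+R@np.array([x,y,z],float)
def res(p):
    out=[]
    for C,uv,o in obs:
        w=1 if C is W else 0.8
        out+=list(w*(proj(C,P(p,o))[0]-uv))
    R=R0@Ro.from_rotvec(p[3:6]).as_matrix()
    out.append(5*(np.degrees(np.arccos(R[2,2]))-22))
    out.append((p[6]-5)/5)
    return np.array(out)
s=least_squares(res,[560,-50,60,0.2,-0.2,0,5],loss='soft_l1',f_scale=1.5)
p=s.x; np.save('deck.npy',p)
if __name__=='__main__':
    print(p[:3],p[6]); R=R0@Ro.from_rotvec(p[3:6]).as_matrix(); print(R, np.degrees(np.arccos(R[2,2])))
    for C,uv,o in obs: print(o,np.round(proj(C,P(p,o))[0]-uv,1), np.round(P(p,o)))
    print('tab',P(p,('tab',6,64)),'home',P(p,(32,22,0)))
E
python3 fit.py
```

```text
[516.61267652 -57.87287004  29.86402298] 5.096287761761397
[[ 0.02758819 -0.97038505  0.2399828 ]
 [ 0.95986693 -0.04131283 -0.27739632]
 [ 0.27909561  0.23800442  0.93030078]] 21.5182508763159
(200, 95, 0) [-3.2  3.9] [430. 130. 108.]
(0, 95, 0) [-3.8 -3.4] [424. -62.  52.]
(0, 45, 46) [-0.   1.4] [484. -72.  83.]
(0, -8, 46) [ 1.5 -1.9] [535. -70.  71.]
(0, 45, 0) [-1.8 -1.6] [473. -60.  41.]
(0, 95, 0) [-1.1 -2. ] [424. -62.  52.]
(200, 95, 0) [ 1.2 -0.1] [430. 130. 108.]
(0, -8, 46) [-1.3 -1.2] [535. -70.  71.]
(0, 45, 46) [-1.  -0.4] [484. -72.  83.]
(0, 95, 0) [-1.  -2.1] [424. -62.  52.]
(200, 95, 0) [-2.2  0.9] [430. 130. 108.]
(-8, 45, 46) [-0.8  1.8] [484. -80.  81.]
(-8, -8, 46) [-0.4  2.8] [535. -78.  69.]
('j', 40, 46) [-0.6  0.7] [493.  67. 123.]
('j', -8, 46) [12.4 -1.1] [539.  69. 111.]
('jb', 40, 46) [-0.1 -2.1] [493.  76. 125.]
('tab', 6, 64) [5.7 9. ] [531.  96. 141.]
('tab', 6, 64) [-0.5  0.1] [531.  96. 141.]
tab [531.08489563  95.84964608 140.7625404 ] home [496.14702756 -28.06601045  44.03117986]
```

```bash
python3 - <<'E'
from h import *
crop('pics/side0.png','pics/d2c.png',285,190,60,50,12)
crop('pics/scene0.png','pics/s2c.png',230,320,60,60,10)
D=cam('side');S=cam('scene')
dc=lambda u,v:(u/6+240,v/6+190)
sc=lambda u,v:(u/3.2+220,v/3.2+200)
print(onplane(D,dc(405,125),49),onplane(S,sc(125,483),49))
for q in [(510,430),(190,400),(340,370)]: pass
dt=lambda u,v:(u/5+230,v/5+280)
for q in [(122,105),(470,88),(538,455),(118,470)]: print('tray',onplane(D,dt(*q),24))
print('mould rim',[onplane(D,dc(*q),80) for q in [(185,240),(355,235)]], onplane(S,sc(355,322),80))
print('roll',onplane(D,dc(187,437),40))
E
```

```text
[436.38459221 353.95210589  49.        ] [427.96317657 356.13395822  49.        ]
tray [ 257.59577915 -201.19808012   24.        ]
tray [ 474.72744852 -188.5398901    24.        ]
tray [ 494.00295181 -512.08011374   24.        ]
tray [ 273.71462506 -517.16054694   24.        ]
mould rim [array([298.73568625, 146.73813793,  80.        ]), array([401.0229749 , 150.99827835,  80.        ])] [341.48793731 154.3790276   80.        ]
roll [303.86483907  -9.17181829  40.        ]
```

View pics/d2c.png

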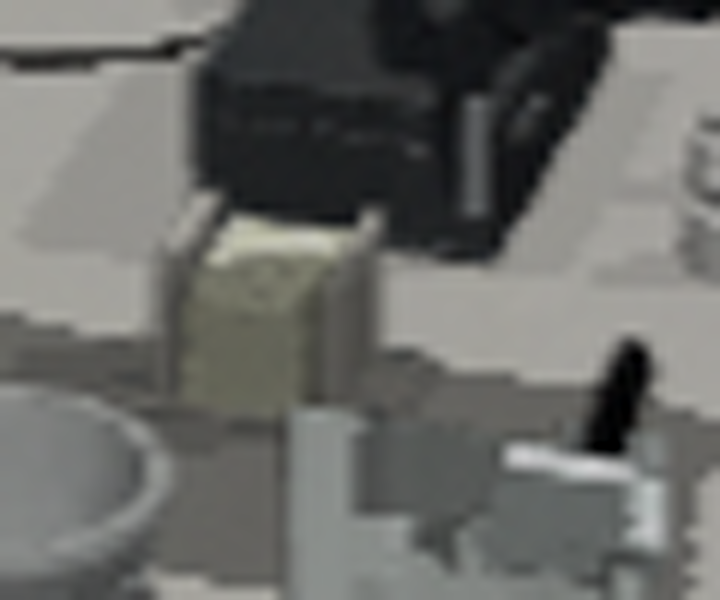

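View pics/s2c.png

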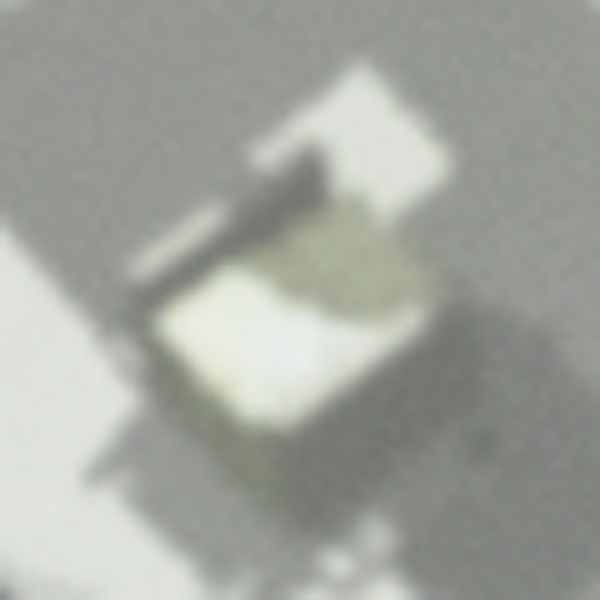

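>>> {"fn": "step_arm", "kwargs": {
  "targets": [
    [[0.085,-0.03,0.0,0.05,0,0.15,0],[0.085,-0.05,0.0,0.1,0,0.3,0],[0.085,-0.06,0.01,0.15,0,0.45,0],[0.085,-0.07,0.02,0.2,0,0.6,0],[0.085,-0.08,0.03,0.24,0,0.75,0],[0.085,-0.085,0.04,0.28,0,0.9,0],[0.085,-0.09,0.045,0.31,0,1.05,0],[0.085,-0.095,0.05,0.335,0,1.2,0],[0.085,-0.095,0.055,0.35,0,1.35,0],[0.085,-0.095,0.055,0.355,0,1.5,0]]
  ]
}}

```text
clock: 1.15
position: [429.3, 356.7, 348.4]
orientation: [[0.175, -0.002, 0.985], [-0.985, -0.001, 0.175], [0.0, -1.0, -0.002]]
force: [0.4, -0.4, -0.3]
opening: 85.0
```

```bash
python3 - <<'E'
from h import *
import pickle
st=sense(); print(st['position'],st['joint_pos'])
im=imaging.read_camera('wrist'); cv2.imwrite('pics/w1.png',im[:,:,::-1])
pickle.dump(cam('wrist',st),open('w1.pkl','wb'))
im=imaging.read_camera('scene'); cv2.imwrite('pics/s1.png',im[:,:,::-1])
E
```

```text
[429.27483383 356.73374775 348.44973669] [4.83434279e-01 4.33352939e-01 1.47730858e+00 2.16935985e-04
 1.23292762e+00 1.87804933e+00]
```

View pics/w1.png

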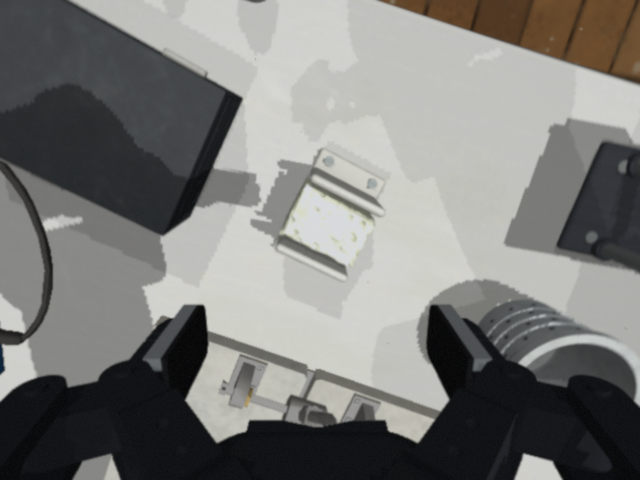

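View pics/s1.png

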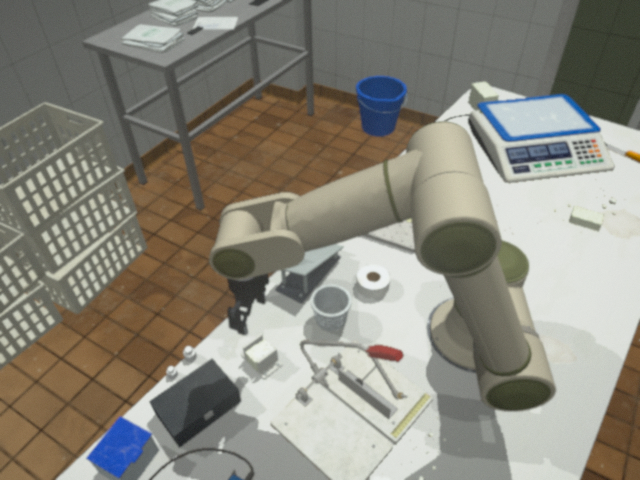

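```bash
python3 -c "
from h import *
crop('pics/w1.png','pics/w1c.png',260,135,140,155,4)"
```

```text
(no output)
```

View pics/w1c.png

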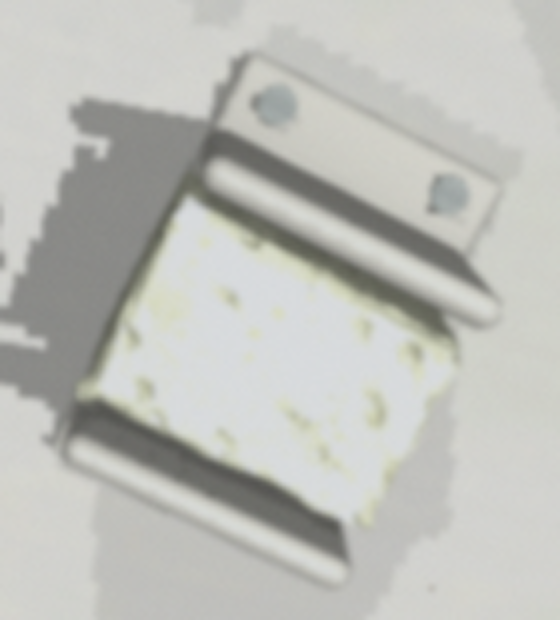

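```bash
python3 - <<'E'
from h import *
import pickle
C=pickle.load(open('w1.pkl','rb'))
q=[(187,197),(457,345),(363,522),(85,390)]
P=np.array([onplane(C,(u/4+260,v/4+135),49) for u,v in q]); print(P)
print(np.linalg.norm(P-np.roll(P,-1,0),axis=1),P.mean(0))
d=P[1]+P[2]-P[0]-P[3]; print('yaw',np.degrees(np.arctan2(d[1],d[0])))
w=[(212,172),(492,313),(345,578),(76,450)]
Q=np.array([onplane(C,(u/4+260,v/4+135),56) for u,v in w]); print(Q,Q.mean(0),np.linalg.norm(Q-np.roll(Q,-1,0),axis=1))
e=Q[1]+Q[2]-Q[0]-Q[3]; print('yaw',np.degrees(np.arctan2(e[1],e[0])))
st=sense(); x=st['orientation'][:,0]; print('tool x yaw',np.degrees(np.arctan2(x[1],x[0])))
# crosscheck scene, side
S=cam('scene')
q=[(345,200),(430,290),(285,430),(155,325)]
P=np.array([onplane(S,(u/10+230,v/10+320),49) for u,v in q]);print(P,P.mean(0))
# black box right corner, mould
print(onplane(C,(165,233),70),onplane(C,(190,230),0))
E
```

```text
[[460.01344461 369.70082633  49.        ]
 [441.92282635 316.17064052  49.        ]
 [404.80282455 326.16996656  49.        ]
 [421.32827685 382.31733518  49.        ]]
[56.50443576 38.44321858 58.52877563 40.69052102] [432.01684309 348.58969215  49.        ]
yaw -107.51656769826879
[[466.09648535 366.15941985  56.        ]
 [450.26970654 312.72386408  56.        ]
 [395.689211   328.36406933  56.        ]
 [411.80278966 381.9021229   56.        ]] [430.96454814 347.28736904  56.        ] [55.73011347 56.77716542 55.91038005 56.52997516]
yaw -106.62466001648336
tool x yaw -79.70116109248858
[[434.72851087 323.27086189  49.        ]
 [401.66018322 334.37153363  49.        ]
 [409.49912522 384.51806302  49.        ]
 [453.98736296 376.48135415  49.        ]] [424.96879557 354.66045317  49.        ]
[413.1457152  459.31149785  70.        ] [395.07327916 463.48783849   0.        ]
```

```bash
python3 - <<'E'
from h import *
import pickle
st=sense(); print(st['position'],st['orientation'].round(3).tolist())
im=imaging.read_camera('wrist'); cv2.imwrite('pics/w2.png',im[:,:,::-1])
pickle.dump(cam('wrist',st),open('w2.pkl','wb'))
crop('pics/w2.png','pics/w2c.png',240,135,140,155,4)
a=cv2.imread('pics/w1.png').astype(int);b=cv2.imread('pics/w2.png').astype(int);print(abs(a-b).mean())
E
```

```text
[429.74840633 355.67474267 349.15680535] [[0.179, -0.001, 0.984], [-0.984, -0.0, 0.179], [0.0, -1.0, -0.001]]
2.8084657118055554
```

View pics/w2c.png

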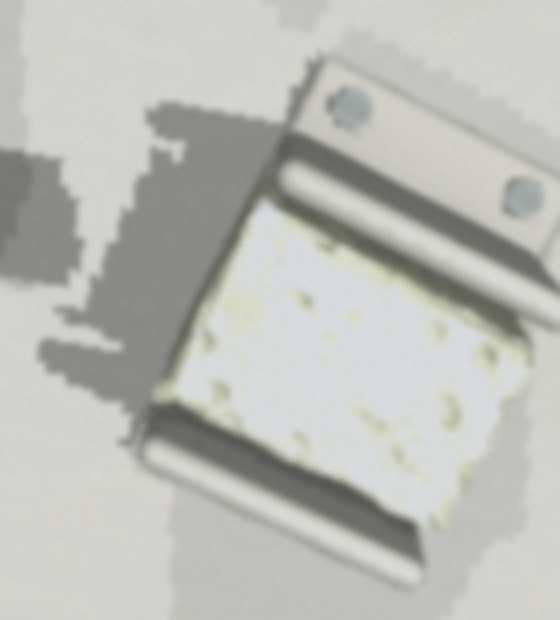

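>>> {"fn": "step_arm", "kwargs": {
  "targets": [
    [[0.085,0.003,0.01,0,0,0.1,0],[0.085,0.006,0.025,0,0,0.22,0],[0.085,0.008,0.045,0,0,0.34,0],[0.085,0.008,0.065,0,0,0.44,0],[0.085,0.008,0.08,0,0,0.476,0],[0.085,0.008,0.08,0,0,0.476,0],[0.085,0.008,0.08,0,0,0.476,0]]
  ]
}}

```text
clock: 2.0
position: [431.7, 346.8, 270.3]
orientation: [[-0.289, 0.0, 0.957], [-0.957, 0.0, -0.289], [-0.0, -1.0, 0.0]]
force: [-0.3, 0.8, 1.0]
opening: 84.5
```

```bash
python3 - <<'E'
from h import *
st=sense(); print(st['position'],st['orientation'].round(3).tolist(),st['joint_pos'])
im=imaging.read_camera('wrist'); cv2.imwrite('pics/w3.png',im[:,:,::-1])
E
```

```text
[431.7075751  346.8007448  270.32008474] [[-0.289, 0.0, 0.957], [-0.957, 0.0, -0.289], [-0.0, -1.0, 0.0]] [ 4.65168413e-01  5.13865837e-01  1.57675091e+00 -1.00343792e-05
  1.05047569e+00  2.32932565e+00]
```

View pics/w3.png

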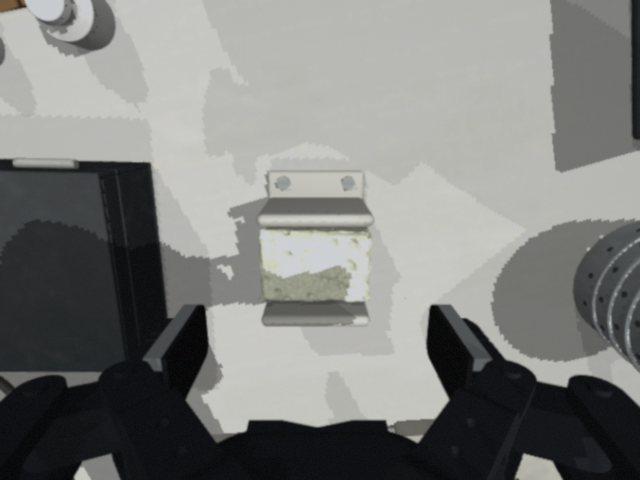

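>>> {"fn": "step_arm", "kwargs": {
  "targets": [
    [[0.085,0,0.03,0,0,0,0],[0.085,0,0.055,0,0,0,0],[0.085,0,0.075,0,0,0,0],[0.085,0,0.085,0,0,0,0],[0.085,0,0.09,0,0,0,0],[0.085,0,0.09,0,0,0,0],[0.06,0,0.09,0,0,0,0],[0.05,0,0.09,0,0,0,0],[0.05,0,0.09,0,0,0,0],[0.05,0,0.09,0,0,0,0]]
  ],
  "force": 30
}}

```text
clock: 3.05
position: [431.7, 347.3, 180.8]
orientation: [[-0.292, 0.002, 0.957], [-0.957, 0.001, -0.292], [-0.001, -1.0, 0.001]]
force: [-1.1, -0.9, 6.9]
opening: 63.9
```

>>> {"fn": "step_arm", "kwargs": {
  "targets": [
    [[0.05,0,0,0,0,0,0],[0.05,0,-0.01,0,0,0,0],[0.05,0,-0.03,0,0,0,0],[0.05,0,-0.06,0,0,0,0],[0.05,0,-0.09,0,0,0,0],[0.05,0,-0.12,0,0,0,0],[0.05,0,-0.14,0,0,0,0],[0.05,0,-0.145,0,0,0,0],[0.05,0,-0.145,0,0,0,0]]
  ]
}}

```text
clock: 3.95
position: [431.3, 347.1, 325.0]
orientation: [[-0.292, 0.001, 0.956], [-0.956, 0.0, -0.292], [-0.0, -1.0, 0.0]]
force: [-1.2, 0.2, -1.8]
opening: 63.6
```

```bash
python3 - <<'E'
from h import *
st=sense(); print(st['position'],st['force'],st['moment'],st['opening'])
im=imaging.read_camera('wrist'); cv2.imwrite('pics/w4.png',im[:,:,::-1])
im=imaging.read_camera('side'); cv2.imwrite('pics/d4.png',im[:,:,::-1])
crop('pics/d4.png','pics/d4c.png',230,120,160,130,4)
E
```

```text
[431.27865874 347.05715292 325.011845  ] [-1.1946658   0.23480748 -1.79633979] [ 0.06129184 -0.01863179 -0.02001755] 63.56153616807822
```

View pics/w4.png

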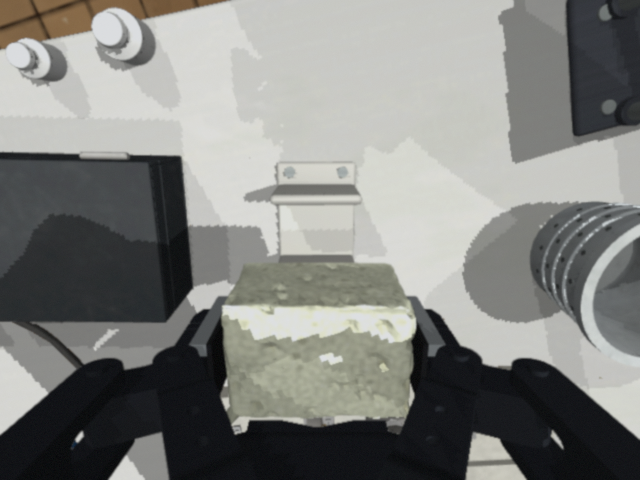

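View pics/d4c.png

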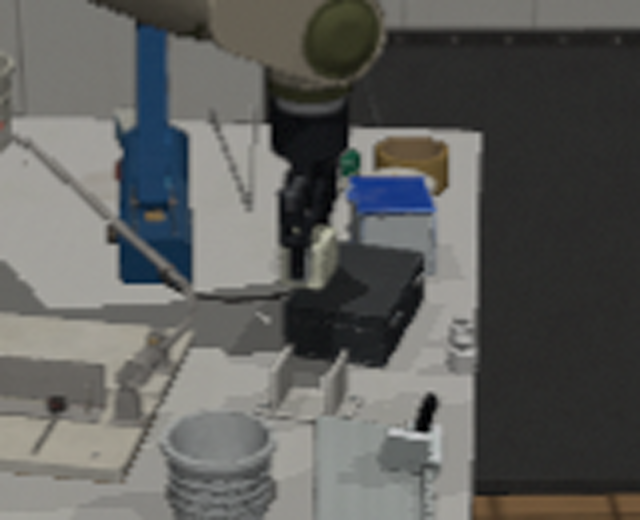

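>>> {"fn": "step_arm", "kwargs": {
  "targets": [
    [[0.05,0.01,-0.03,0.003,0,-0.03,0],[0.05,0.04,-0.06,0.013,0,-0.08,0],[0.05,0.08,-0.075,0.025,0,-0.14,0],[0.05,0.125,-0.075,0.04,0,-0.2,0],[0.05,0.17,-0.075,0.054,0,-0.25,0],[0.05,0.21,-0.075,0.067,0,-0.27,0],[0.05,0.25,-0.075,0.08,0,-0.27,0],[0.05,0.28,-0.075,0.09,0,-0.27,0],[0.05,0.302,-0.075,0.096,0,-0.27,0],[0.05,0.302,-0.075,0.096,0,-0.27,0]]
  ]
}}

```text
clock: 5.05
position: [435.2, 28.2, 398.6]
orientation: [[-0.029, -0.002, 1.0], [-1.0, 0.0, -0.029], [0.0, -1.0, -0.002]]
force: [0.5, 0.5, -0.5]
opening: 63.7
```

>>> {"fn": "step_arm", "kwargs": {
  "targets": [
    [[0.05,0,0,0,0,0,0],[0.05,0,0,0,0,0,0]]
  ]
}}

```text
clock: 5.25
position: [435.1, 30.9, 399.2]
orientation: [[-0.025, -0.001, 1.0], [-1.0, 0.0, -0.025], [-0.0, -1.0, -0.001]]
force: [-0.3, -0.5, -1.1]
opening: 63.9
```

```bash
python3 - <<'E'
from h import *
import pickle
st=sense(); print(st['position'],st['orientation'].round(4).tolist(),st['joint_pos'])
pickle.dump(cam('wrist',st),open('w5.pkl','wb'))
im=imaging.read_camera('wrist'); cv2.imwrite('pics/w5.png',im[:,:,::-1])
im=imaging.read_camera('scene'); cv2.imwrite('pics/s5.png',im[:,:,::-1])
im=imaging.read_camera('side'); cv2.imwrite('pics/d5.png',im[:,:,::-1])
crop('pics/d5.png','pics/d5c.png',290,200,70,90,6)
crop('pics/s5.png','pics/s5c.png',260,215,100,90,6)
E
```

```text
[435.12240896  30.87496368 399.19119187] [[-0.0254, -0.0011, 0.9997], [-0.9997, 0.0004, -0.0254], [-0.0004, -1.0, -0.0011]] [-1.99078282e-01  1.20587224e-01  1.75345459e+00  2.24278289e-04
  1.26867428e+00  1.39701553e+00]
```

View pics/w5.png

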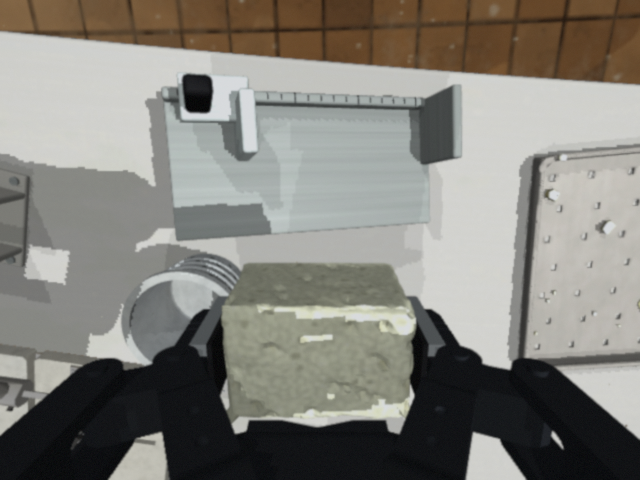

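View pics/d5c.png

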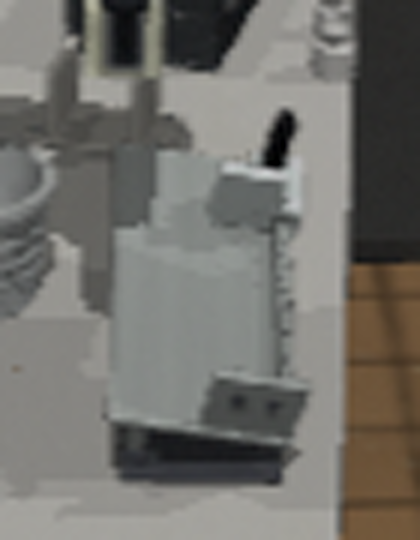

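View pics/s5c.png

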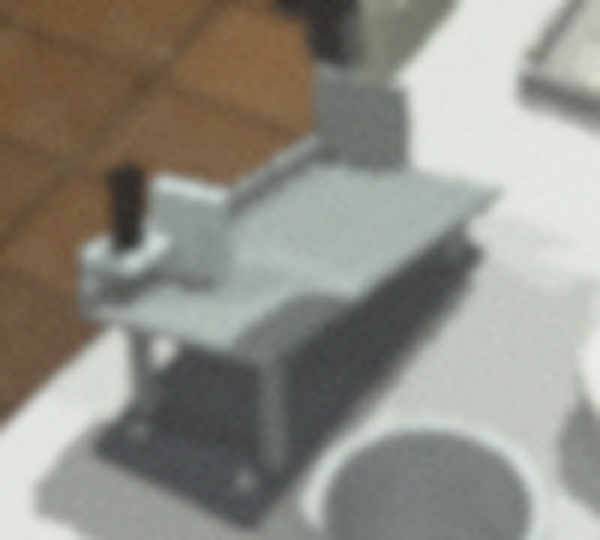

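```bash
python3 - <<'E'
from h import *
crop('pics/w5.png','pics/w5a.png',150,60,130,190,3.1)
crop('pics/w5.png','pics/w5b.png',370,70,110,170,3.4)
E
```

View pics/w5a.png

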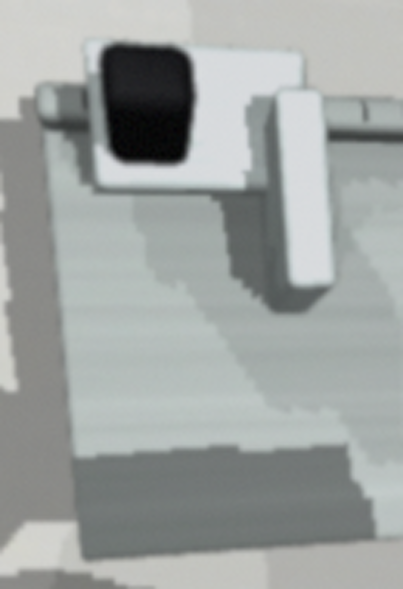

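View pics/w5b.png

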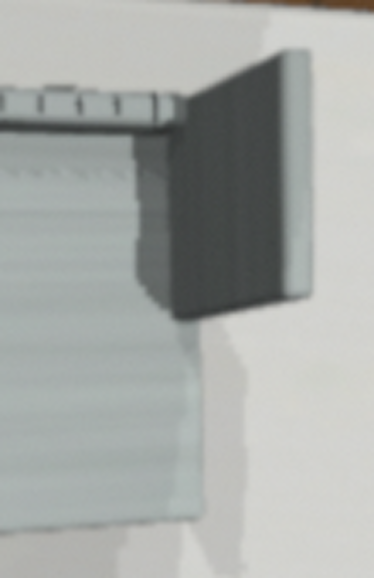

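```bash
cat > fit2.py <<'E'
from h import *
import pickle
from scipy.optimize import least_squares
from scipy.spatial.transform import Rotation as Ro
S=cam('scene'); D=cam('side'); B=pickle.load(open('w5.pkl','rb'))
c=imaging.camera_info('wrist'); T=np.eye(4)
T[:3,:3]=np.array([[9.99999201e-01,-1.26393609e-03,-1.53641673e-05],[1.57233802e-05,2.84192371e-04,9.99999959e-01],[-1.26393167e-03,-9.99999161e-01,2.84212018e-04]]);T[:3,3]=[524.959,-0.009,404.140]
H=T@c['hand_eye']; W=(c['intrinsics'],c['k1'],H[:3,:3],H[:3,3])
wc=lambda u,v:(u/1.85+160,v/1.85+10)
a=lambda u,v:(u/3.1+150,v/3.1+60)
b=lambda u,v:(u/3.4+370,v/3.4+70)
sc=lambda u,v:(u/6+260,v/6+215)
dc=lambda u,v:(u/6+290,v/6+200)
obs=[(W,wc(20,32),(200,95,0)),(W,wc(98,506),(-8,95,0)),(W,wc(204,545),(0,45,46)),(W,wc(312,535),(0,-8,46)),(W,wc(195,490),(0,45,0)),
(W,wc(203,235),('j',40,46)),(W,wc(201,211),('jb',40,46)),(W,wc(314,146),('tab',6,64)),
(B,b(203,517),(-8,95,0)),(B,b(283,52),(0,-8,46)),(B,b(283,297),(0,45,46)),(B,b(311,297),(-8,45,46)),(B,b(178,318),(0,45,0)),(B,b(178,127),(0,0,12)),
(B,a(82,557),(200,95,0)),(B,a(333,287),('j',40,46)),(B,a(290,289),('jb',40,46)),(B,a(148,70),('tab',6,64)),
(S,sc(503,190),(-8,95,0)),(S,sc(275,362),(200,95,0)),(S,sc(317,68),(0,-8,46)),(S,sc(408,82),(0,45,46)),(S,sc(126,170),('tab',6,64)),
(D,dc(108,418),(-8,95,0)),(D,dc(218,372),(-8,45,46)),(D,dc(310,385),(-8,-8,46))]
R0=np.array([[0,-1,0],[1,0,0],[0,0,1.]])
def P(p,o):
    R=R0@Ro.from_rotvec(p[3:6]).as_matrix(); f=150-p[6]
    x,y,z=o
    x={'j':f,'jb':f+10,'tab':f+34}.get(x,x) if isinstance(x,str) else x
    return p[:3]+R@np.array([x,y,z],float)
def res(p):
    out=[]
    for C,uv,o in obs:
        w=1 if C is W or C is B else 0.6
        out+=list(w*(proj(C,P(p,o))[0]-uv))
    R=R0@Ro.from_rotvec(p[3:6]).as_matrix()
    out.append(2*(np.degrees(np.arccos(R[2,2]))-22))
    out.append((p[6]-5)/5)
    return np.array(out)
s=least_squares(res,[516,-58,30,0.2,-0.2,0,5],loss='soft_l1',f_scale=1.5)
p=s.x; np.save('deck.npy',p)
R=R0@Ro.from_rotvec(p[3:6]).as_matrix()
if __name__=='__main__':
    print(p[:3],p[6]); print(R, np.degrees(np.arccos(R[2,2])))
    for C,uv,o in obs: print('WBSD'[[C is W,C is B,C is S,C is D].index(True)],o,np.round(proj(C,P(p,o))[0]-uv,1))
    J=s.jac; print('sd',np.sqrt(np.diag(np.linalg.inv(J.T@J))))
    print('tab',P(p,('tab',6,64)),'home',P(p,(32,22,0)))
E
python3 fit2.py
```

```text
[517.96259322 -57.34544781  30.37243264] 5.19070593058763
[[ 0.03805379 -0.97899268  0.20031285]
 [ 0.95297358 -0.02475842 -0.30204035]
 [ 0.30065472  0.20238664  0.93201201]] 21.249345198065605
W (200, 95, 0) [-1.8 -0.2]
W (-8, 95, 0) [-2.6 -1.3]
W (0, 45, 46) [-2.  -0.5]
W (0, -8, 46) [ 0.1 -1.9]
W (0, 45, 0) [-1.7 -4.4]
W ('j', 40, 46) [-1.4  0.5]
W ('jb', 40, 46) [-0.9 -2.3]
W ('tab', 6, 64) [-0.1 -1.5]
B (-8, 95, 0) [-0.7 -0.2]
B (0, -8, 46) [ 0.5 -2.6]
B (0, 45, 46) [ 1.2 -0.6]
B (-8, 45, 46) [ 2.1 -0.7]
B (0, 45, 0) [-2.6  0.8]
B (0, 0, 12) [ 4.5 -0.7]
B (200, 95, 0) [ 1.3 -0.9]
B ('j', 40, 46) [ 2.2 -1.8]
B ('jb', 40, 46) [-0.  -2.4]
B ('tab', 6, 64) [ 0.8 -0.1]
S (-8, 95, 0) [-0.  -1.7]
S (200, 95, 0) [-0.7 -1.6]
S (0, -8, 46) [-0.8 -0.9]
S (0, 45, 46) [-0.7 -0.2]
S ('tab', 6, 64) [-0.3 -1.2]
D (-8, 95, 0) [-0.9  0.5]
D (-8, 45, 46) [-1.2  1.8]
D (-8, -8, 46) [-0.9  1.9]
sd [0.45840681 0.42501495 0.93945612 0.00844096 0.00927446 0.00286524
 0.77663555]
tab [531.71303036  93.57595294 144.99537937] home [497.64247539 -27.39497838  44.44588965]
```

```bash
sed -i 's/,(B,b(178,127),(0,0,12))//; s/,(W,wc(195,490),(0,45,0))//' fit2.py; python3 fit2.py | egrep -v '^[WBSD] '
cat > mv.py <<'E'
from fit2 import *
dx,dy,dz=R.T
def deck(x,y,z): return p[:3]+R@np.array([x,y,z],float)
def delta(pos,Rt):
    st=sense(); R1=st['orientation']; u,_,v=np.linalg.svd(R1)
    R1=u@v
    sh=R1.T@(pos-st['position'])/1000; rv=Ro.from_matrix(R1.T@Rt).as_rotvec()
    return sh.round(4),rv.round(4)
RP=np.c_[-dx,-dz,-dy]   # place: jaws along deck x
E
python3 - <<'E'
from mv import *
for h in (100,40,20,0): 
    q=deck(68,27,0)+(174.8+h)*dz; print(h,q,delta(q,RP))
E
```

```text
[518.01889081 -57.42643957  30.51380996] 5.091202038180011
[[ 0.03874168 -0.97959619  0.19720645]
 [ 0.95271859 -0.02331109 -0.30295855]
 [ 0.30137414  0.19961937  0.93237639]] 21.191666267684745
sd [0.5328529  0.43325894 0.97893941 0.00912282 0.00946372 0.00288062
 0.78759872]
tab [531.69375438  93.49408403 145.30210053] home [497.70750847 -27.45228878  44.5494087 ]
100 [548.39656012 -76.52398507 312.61400664] (array([0.1046, 0.0868, 0.116 ]), array([-0.2064, -0.0167,  0.3065]))
40 [536.56417322 -58.34647197 256.67142324] (array([0.0868, 0.1428, 0.1037]), array([-0.2064, -0.0167,  0.3065]))
20 [532.62004425 -52.28730093 238.02389544] (array([0.0808, 0.1614, 0.0996]), array([-0.2064, -0.0167,  0.3065]))
0 [528.67591529 -46.2281299  219.37636764] (array([0.0748, 0.1801, 0.0955]), array([-0.2064, -0.0167,  0.3065]))
```

>>> {"fn": "step_arm", "kwargs": {
  "targets": [
    [[0.05,0.02,0.01,0.02,-0.03,0,0.05],[0.05,0.05,0.025,0.055,-0.09,-0.01,0.13],[0.05,0.08,0.045,0.09,-0.15,-0.015,0.22],[0.05,0.1,0.065,0.11,-0.19,-0.017,0.29],[0.05,0.1046,0.08,0.116,-0.206,-0.017,0.306],[0.05,0.1046,0.0868,0.116,-0.206,-0.017,0.306],[0.05,0.097,0.11,0.111,-0.206,-0.017,0.306],[0.05,0.0927,0.1242,0.1078,-0.206,-0.017,0.306],[0.05,0.0927,0.1242,0.1078,-0.206,-0.017,0.306],[0.05,0.0927,0.1242,0.1078,-0.206,-0.017,0.306]]
  ]
}}

```text
clock: 6.4
position: [540.5, -64.7, 276.5]
orientation: [[-0.038, -0.195, 0.98], [-0.953, 0.302, 0.023], [-0.3, -0.933, -0.197]]
force: [0.7, 0.2, -0.7]
opening: 63.8
```

```bash
python3 - <<'E'
from mv import *
st=sense(); print(st['position'],st['force'],st['joint_pos'])
q=deck(68,27,0)+174.8*dz; print(delta(q,RP))
im=imaging.read_camera('wrist'); cv2.imwrite('pics/w6.png',im[:,:,::-1])
im=imaging.read_camera('scene'); cv2.imwrite('pics/s6.png',im[:,:,::-1])
im=imaging.read_camera('side'); cv2.imwrite('pics/d6.png',im[:,:,::-1])
crop('pics/d6.png','pics/d6c.png',290,180,80,110,5)
crop('pics/s6.png','pics/s6c.png',260,195,120,110,5)
E
```

```text
[540.54092448 -64.68396375 276.54716381] [ 0.72256488  0.17928377 -0.72411656] [-0.36709231  0.53191163  1.54429885  0.21754372  1.37167774  1.13531401]
(array([0.0003, 0.0613, 0.0001]), array([-0.002 ,  0.0003,  0.0022]))
```

View pics/w6.png

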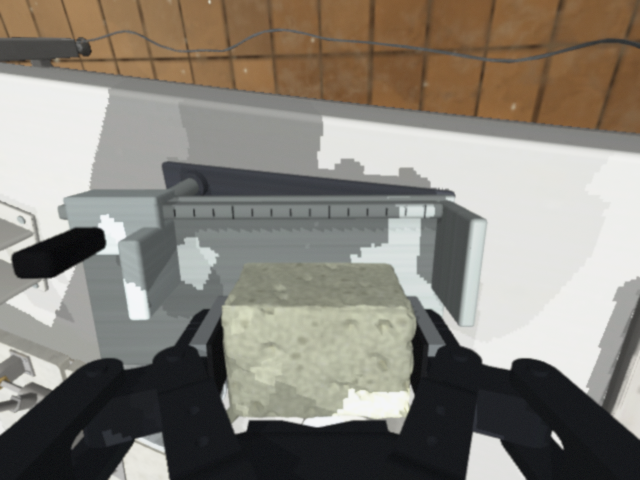

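View pics/s6c.png

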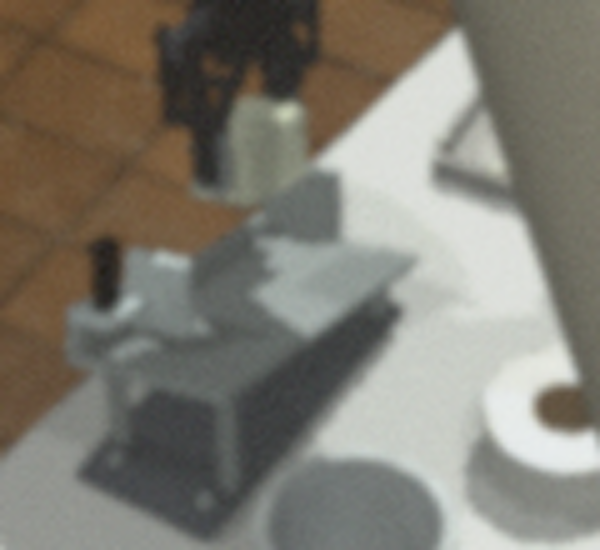

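View pics/d6c.png

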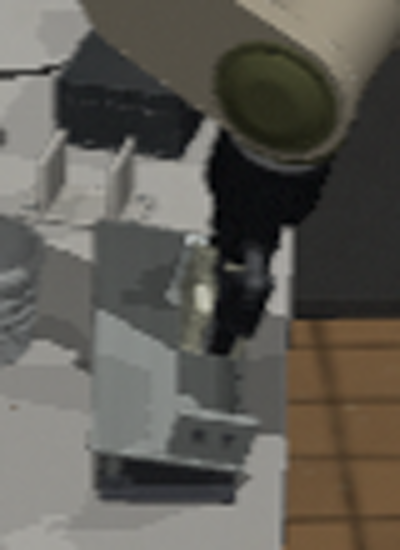

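```bash
python3 - <<'E'
from h import *
import pickle
pickle.dump(cam('wrist'),open('w6.pkl','wb'))
crop('pics/w6.png','pics/w6a.png',0,170,200,160,3.9)
crop('pics/w6.png','pics/w6b.png',385,180,115,160,3.6)
E
```

```text
(no output)
```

View pics/w6a.png

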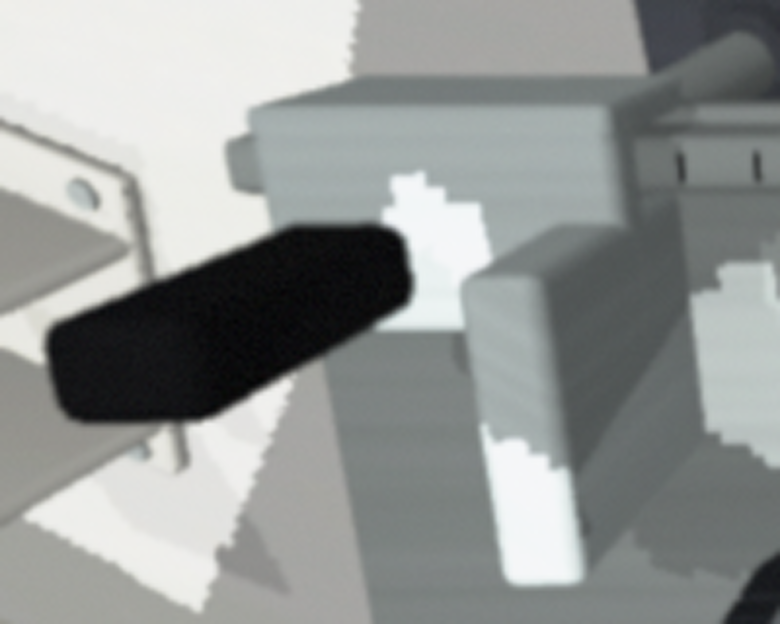

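View pics/w6b.png

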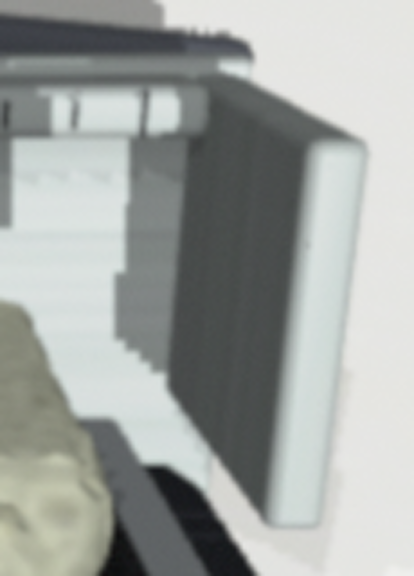

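```bash
python3 - <<'E'
s=open('fit2.py').read()
s=s.replace("S=cam('scene');","S=cam('scene'); G=pickle.load(open('w6.pkl','rb'));",1)
s=s.replace("R0=np","""ga=lambda u,v:(u/3.9,v/3.9+170)
gb=lambda u,v:(u/3.6+385,v/3.6+180)
obs+=[(G,gb(310,142),(0,-8,46)),(G,gb(270,525),(0,45,46)),(G,gb(365,150),(-8,-8,46)),(G,gb(322,525),(-8,45,46)),(G,gb(170,388),(0,45,0)),(G,ga(583,582),('j',40,46)),(G,ga(508,582),('jb',40,46)),(G,ga(128,372),('tab',6,64))]
R0=np""",1)
s=s.replace("C is W or C is B","C is W or C is B or C is G").replace("'WBSD'[[C is W,C is B,C is S,C is D]","'WBSDG'[[C is W,C is B,C is S,C is D,C is G]")
open('fit2.py','w').write(s)
E
python3 fit2.py; python3 -c "
from mv import *
print(delta(deck(68,27,0)+174.8*dz,RP)); print(proj(G,deck(0,0,12)))"
```

```text
[518.03004758 -57.11578524  30.94296675] 5.144193917926442
[[ 0.03798766 -0.98060237  0.19229124]
 [ 0.95109231 -0.02355426 -0.30800748]
 [ 0.30656214  0.19458721  0.93174861]] 21.290947405848655
W (200, 95, 0) [-2.8 -0.8]
W (-8, 95, 0) [-2.8 -1.8]
W (0, 45, 46) [-2.6 -0.5]
W (0, -8, 46) [-0.3 -1.6]
W ('j', 40, 46) [-2.3  0.8]
W ('jb', 40, 46) [-1.8 -2.1]
W ('tab', 6, 64) [-0.9 -1.2]
B (-8, 95, 0) [-1.2 -0.1]
B (0, -8, 46) [ 0.8 -2.3]
B (0, 45, 46) [ 1.2 -0.1]
B (-8, 45, 46) [ 2.1 -0.2]
B (0, 45, 0) [-2.8  0.9]
B (200, 95, 0) [ 0.8 -0.4]
B ('j', 40, 46) [ 2.3 -1.1]
B ('jb', 40, 46) [ 0.1 -1.7]
B ('tab', 6, 64) [0.9 0.5]
S (-8, 95, 0) [-0.1 -1.5]
S (200, 95, 0) [-0.6 -1.9]
S (0, -8, 46) [-0.7 -1.1]
S (0, 45, 46) [-0.6 -0.2]
S ('tab', 6, 64) [-0.2 -1.6]
D (-8, 95, 0) [-0.9  0.5]
D (-8, 45, 46) [-1.4  1.7]
D (-8, -8, 46) [-0.9  1.8]
G (0, -8, 46) [ 0.5 -1.2]
G (0, 45, 46) [-1.5  1.2]
G (-8, -8, 46) [ 3.8 -3.5]
G (-8, 45, 46) [1.  1.2]
G (0, 45, 0) [-2.4 -0.6]
G ('j', 40, 46) [ 1.3 -0.5]
G ('jb', 40, 46) [-1.1 -0.3]
G ('tab', 6, 64) [-0.5 -0.9]
sd [0.43053349 0.27066957 0.6390028  0.00630851 0.00441913 0.00240407
 0.47811345]
tab [531.24738727  93.13879282 146.57282049] home [497.67240063 -27.19902497  45.03387396]
(array([ 0.0001,  0.061 , -0.0011]), array([ 0.0017, -0.002 ,  0.0065]))
[[443.88458052 217.8743435 ]]
```

>>> {"fn": "step_arm", "kwargs": {
  "targets": [
    [[0.05,0,0.015,0,0,0,0.003],[0.05,0,0.03,0,0,0,0.005],[0.05,0,0.042,-0.001,0.001,-0.002,0.006],[0.05,0,0.05,-0.001,0.001,-0.002,0.006],[0.05,0,0.055,-0.001,0.001,-0.002,0.006],[0.05,0,0.057,-0.001,0.001,-0.002,0.006],[0.05,0,0.057,-0.001,0.001,-0.002,0.006]]
  ]
}}

```text
clock: 7.25
position: [528.4, -48.0, 222.7]
orientation: [[-0.039, -0.195, 0.98], [-0.951, 0.308, 0.024], [-0.307, -0.931, -0.197]]
force: [0.2, 0.2, -1.3]
opening: 63.9
```

```bash
python3 - <<'E'
from mv import *
st=sense(); print(st['position'],st['force'],st['moment'],delta(deck(68,27,0)+174.8*dz,RP))
print(R.T@(st['position']-p[:3]))
im=imaging.read_camera('wrist'); cv2.imwrite('pics/w7.png',im[:,:,::-1])
im=imaging.read_camera('scene'); cv2.imwrite('pics/s7.png',im[:,:,::-1])
crop('pics/s7.png','pics/s7c.png',260,195,120,110,5)
E
```

```text
[528.42950203 -48.04335952 222.65121876] [ 0.19335144  0.24095528 -1.32107614] [-0.17719254 -0.10464401 -0.04576109] (array([-0.0002,  0.003 , -0.0001]), array([ 0.0024, -0.0006, -0.0003]))
[ 67.7951957   26.89267273 177.82907486]
```

View pics/w7.png

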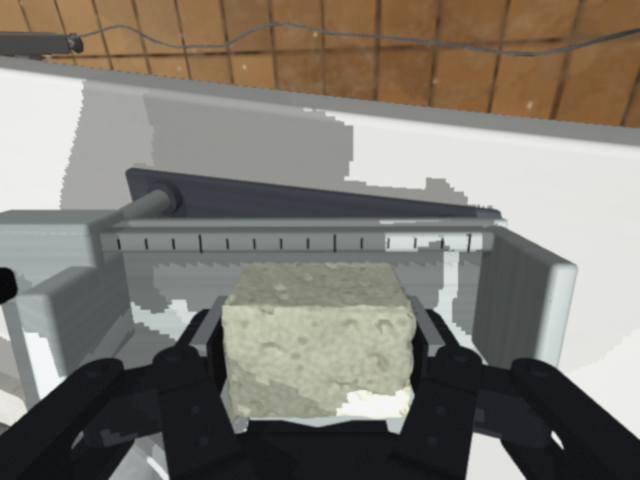

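View pics/s7c.png

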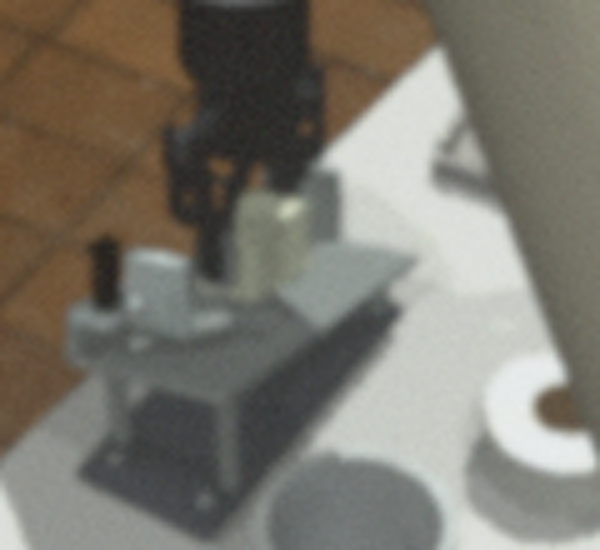

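>>> {"fn": "step_arm", "kwargs": {
  "targets": [
    [[0.05,0,0.001,0,0,0,0],[0.05,0,0.002,0,0,0,0],[0.05,0,0.002,0,0,0,0]]
  ]
}}

```text
clock: 7.65
position: [528.1, -47.5, 221.0]
orientation: [[-0.039, -0.194, 0.98], [-0.951, 0.308, 0.024], [-0.307, -0.931, -0.196]]
force: [0.7, -0.2, 2.0]
opening: 63.5
```

>>> {"fn": "step_arm", "kwargs": {
  "targets": [
    [[0.05,0,0.001,0,0,0,0],[0.05,0,0.001,0,0,0,0]]
  ]
}}

```text
clock: 7.85
position: [528.2, -47.5, 220.9]
orientation: [[-0.038, -0.193, 0.981], [-0.951, 0.308, 0.023], [-0.306, -0.932, -0.195]]
force: [1.8, -3.5, 9.5]
opening: 63.6
```

>>> {"fn": "step_arm", "kwargs": {
  "targets": [
    [[0.085,0,0,0,0,0,0],[0.085,0,0,0,0,0,0],[0.085,0,0,0,0,0,0],[0.085,0,0,0,0,0,0]]
  ]
}}

```text
clock: 8.25
position: [527.7, -47.0, 219.6]
orientation: [[-0.039, -0.195, 0.98], [-0.951, 0.308, 0.024], [-0.307, -0.931, -0.198]]
force: [0.3, 0.7, -0.8]
opening: 84.8
```

```bash
python3 - <<'E'
from mv import *
st=sense(); print(st['position'],st['force'],st['opening'])
im=imaging.read_camera('wrist'); cv2.imwrite('pics/w8.png',im[:,:,::-1])
E
```

```text
[527.65672707 -47.01926724 219.56999294] [ 0.32986033  0.66773871 -0.76196746] 84.80959785752675
```

View pics/w8.png

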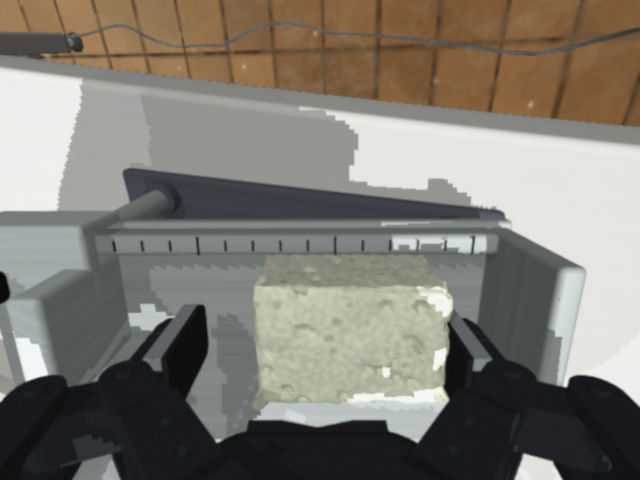

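>>> {"fn": "step_arm", "kwargs": {
  "targets": [
    [[0.085,0,-0.01,0,0,0,0],[0.085,0,-0.025,0,0,0,0],[0.085,0,-0.045,0,0,0,0],[0.085,0,-0.07,0,0,0,0],[0.085,0,-0.09,0,0,0,0],[0.085,0,-0.1,0,0,0,0],[0.085,0,-0.1,0,0,0,0],[0.085,0,-0.1,0,0,0,0]]
  ]
}}

```text
clock: 9.1
position: [547.0, -77.8, 312.2]
orientation: [[-0.039, -0.196, 0.98], [-0.951, 0.309, 0.024], [-0.307, -0.931, -0.198]]
force: [-0.1, -0.2, -0.0]
opening: 85.0
```

```bash
python3 - <<'E'
from mv import *
st=sense(); print(st['position'],st['force'],st['opening'])
pickle.dump(cam('wrist'),open('w9.pkl','wb'))
im=imaging.read_camera('wrist'); cv2.imwrite('pics/w9.png',im[:,:,::-1])
C=cam('wrist',st)
print(proj(C,[deck(x,y,z) for x,y,z in [(0,.5,43),(64,.5,43),(64,43.5,43),(0,43.5,43)]]))
E
```

```text
[546.9900117  -77.76388986 312.19947754] [-0.09537827 -0.1766217  -0.01913735] 85.0057270809264
[[441.74255281 213.37999111]
 [323.93097577 213.38551857]
 [323.49986625 286.02858844]
 [434.48612108 286.2305999 ]]
```

View pics/w9.png

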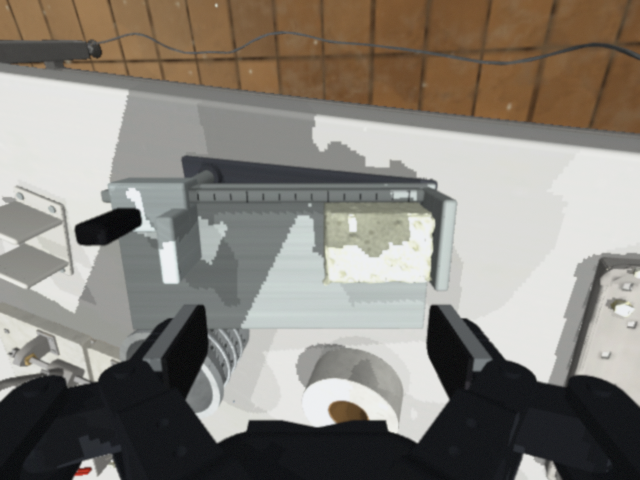

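```bash
python3 - <<'E'
from h import *
crop('pics/w9.png','pics/w9c.png',310,170,160,130,5)
E
```

```text
(no output)
```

View pics/w9c.png

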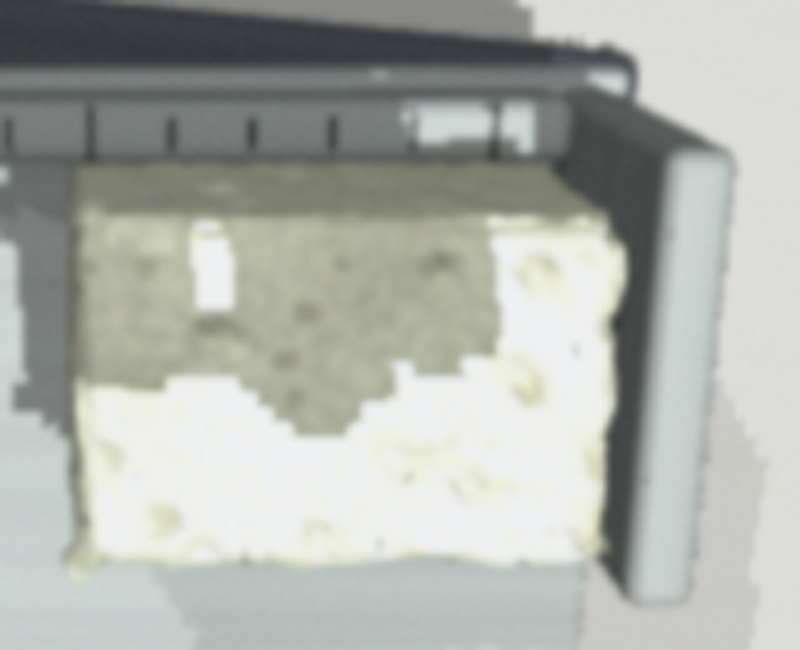

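```bash
cat >> mv.py <<'E'
RG=np.c_[-dy,-dz,dx]   # jaws along deck y
E
python3 - <<'E'
from mv import *
print(150-p[6]+34, R.T@(sense()['position']-p[:3]))
for h in (270,207): print(h,delta(deck(178.9,6,h),RG))
E
```

```text
178.855879395435 [ 67.71018662  26.79187703 273.69679896]
270 (array([-0.1112,  0.0037,  0.0207]), array([ 0.0025, -1.5716, -0.0042]))
207 (array([-0.1111,  0.0667,  0.021 ]), array([ 0.0025, -1.5716, -0.0042]))
```

>>> {"fn": "step_arm", "kwargs": {
  "targets": [
    [[0.085,-0.01,0,0.002,0,-0.14,0],[0.085,-0.02,0,0.004,0,-0.28,0],[0.085,-0.035,0,0.006,0,-0.42,0],[0.085,-0.05,0,0.009,0,-0.56,0],[0.085,-0.065,0,0.012,0,-0.7,0],[0.06,-0.08,0,0.015,0,-0.84,0],[0.045,-0.095,0,0.018,0,-0.98,0],[0.045,-0.105,0,0.02,0,-1.12,0],[0.045,-0.111,0,0.021,0,-1.26,0],[0.045,-0.111,0,0.021,0,-1.4,0]]
  ]
}}

```text
clock: 10.15
position: [572.0, 29.1, 342.0]
orientation: [[0.96, -0.197, 0.198], [-0.131, 0.308, 0.942], [-0.246, -0.931, 0.27]]
force: [1.2, 0.0, -0.2]
opening: 44.8
```

>>> {"fn": "step_arm", "kwargs": {
  "targets": [
    [[0.045,0,0,0,0,-0.1,0],[0.045,0,0,0,0,-0.17,0],[0.045,0,0,0,0,-0.17,0]]
  ]
}}

```text
clock: 10.45
position: [571.9, 28.4, 341.8]
orientation: [[0.98, -0.197, 0.039], [0.024, 0.309, 0.951], [-0.199, -0.931, 0.307]]
force: [0.1, -0.5, 0.2]
opening: 45.1
```

```bash
python3 - <<'E'
from mv import *
st=sense(); print(st['position'],st['opening'],st['joint_pos'], R.T@(st['position']-p[:3]))
for h in (270,207): print(h,delta(deck(178.9,6,h),RG))
im=imaging.read_camera('wrist'); cv2.imwrite('pics/w10.png',im[:,:,::-1])
C=cam('wrist',st);pickle.dump(C,open('w10.pkl','wb'))
print(proj(C,[deck(178.9+a,6+b,64) for a,b in [(-8,-6),(-8,6),(8,6),(8,-6)]]))
E
```

```text
[571.92492644  28.3909845  341.83282337] 45.12148734870924 [-0.19378921  0.50794905  1.39568236  0.26875282  1.5051643  -0.23985752] [178.14637787   4.82953824 274.35776404]
270 (array([-0.0011,  0.0044,  0.0007]), array([-0.0023, -0.0016, -0.0064]))
207 (array([-0.0007,  0.0674,  0.0006]), array([-0.0023, -0.0016, -0.0064]))
[[330.92107921 290.04309735]
 [307.84816475 289.98455434]
 [307.62439892 260.99292203]
 [331.24161073 261.04030236]]
```

View pics/w10.png

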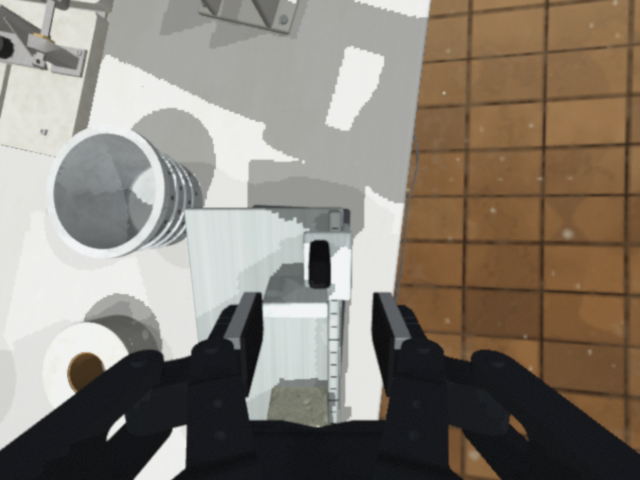

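>>> {"fn": "step_arm", "kwargs": {
  "targets": [
    [[0.045,-0.001,0.02,0,0,0,0],[0.045,-0.001,0.04,0.001,0,0,-0.006],[0.045,-0.001,0.055,0.001,-0.002,-0.002,-0.006],[0.045,-0.001,0.063,0.001,-0.002,-0.002,-0.006],[0.045,-0.001,0.067,0.001,-0.002,-0.002,-0.006],[0.045,-0.001,0.067,0.001,-0.002,-0.002,-0.006],[0.045,-0.001,0.067,0.001,-0.002,-0.002,-0.006]]
  ]
}}

```text
clock: 11.2
position: [558.3, 49.6, 281.4]
orientation: [[0.981, -0.188, 0.037], [0.023, 0.306, 0.952], [-0.19, -0.933, 0.305]]
force: [0.4, 0.1, 0.5]
opening: 44.9
```

```bash
python3 - <<'E'
from mv import *
st=sense(); print(st['force'],st['opening'], R.T@(st['position']-p[:3]))
print(delta(deck(178.9,6,207),RG))
im=imaging.read_camera('wrist'); cv2.imwrite('pics/w11.png',im[:,:,::-1])
E
```

```text
[0.43227096 0.06561246 0.49740471] 44.86176503255684 [179.3362856    6.05698927 208.9323653 ]
(array([ 0.0001,  0.0019, -0.0004]), array([ 0.0001, -0.0002,  0.0024]))
```

View pics/w11.png

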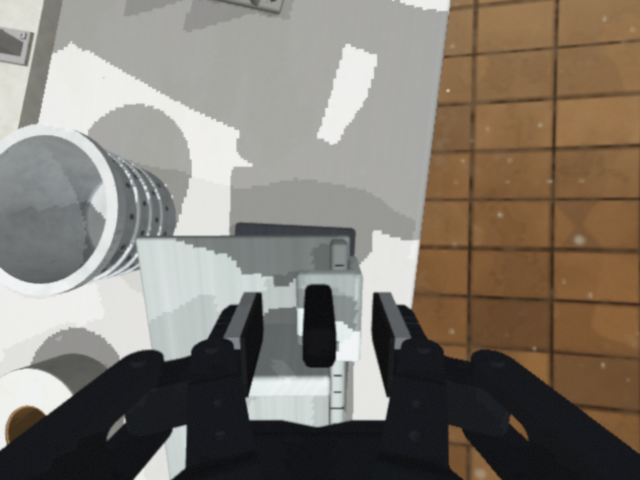

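>>> {"fn": "step_arm", "kwargs": {
  "targets": [
    [[0.03,0,0.001,0,0,0,0],[0.015,0,0.001,0,0,0,0],[0.0,0,0.001,0,0,0,0],[0.0,0,0.001,0,0,0,0],[0.0,0,0.001,0,0,0,0]]
  ],
  "force": 30
}}

```text
clock: 11.75
position: [558.3, 50.0, 280.2]
orientation: [[0.982, -0.187, 0.037], [0.023, 0.307, 0.952], [-0.189, -0.933, 0.305]]
force: [5.5, 0.0, -1.6]
opening: 11.5
```

>>> {"fn": "step_arm", "kwargs": {
  "targets": [
    [[0.0,0,0.001,-0.006,0,0,0],[0.0,0,0.001,-0.016,0,0,0],[0.0,0,0.001,-0.026,0,0,0],[0.0,0,0.001,-0.036,0,0,0],[0.0,0,0.001,-0.046,0,0,0],[0.0,0,0.001,-0.056,0,0,0],[0.0,0,0.001,-0.064,0,0,0],[0.0,0,0.001,-0.07,0,0,0],[0.0,0,0.001,-0.072,0,0,0],[0.0,0,0.001,-0.072,0,0,0]]
  ]
}}

```text
clock: 12.75
position: [555.6, -18.8, 257.8]
orientation: [[0.982, -0.186, 0.037], [0.022, 0.306, 0.952], [-0.189, -0.934, 0.304]]
force: [5.2, -1.6, 3.6]
opening: 11.3
```

```bash
python3 - <<'E'
from mv import *
st=sense(); print(st['opening'], R.T@(st['position']-p[:3]), R.T@st['force'], delta(deck(98,6,207),RG))
im=imaging.read_camera('scene'); cv2.imwrite('pics/s12.png',im[:,:,::-1])
im=imaging.read_camera('wrist'); cv2.imwrite('pics/w12.png',im[:,:,::-1])
crop('pics/s12.png','pics/s12c.png',260,195,120,110,5)
E
```

```text
11.263350432953686 [106.98767629   5.80311306 207.33116614] [-0.22317512 -4.42197526  4.80937703] (array([-0.0002,  0.0003, -0.009 ]), array([0.0007, 0.    , 0.0042]))
```

View pics/s12c.png

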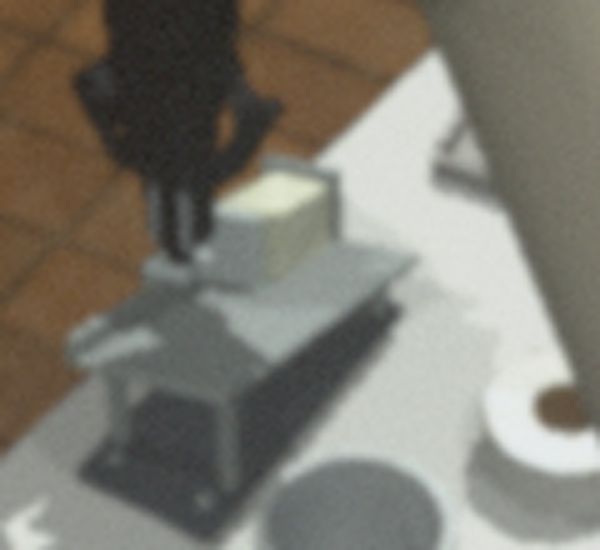

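View pics/w12.png

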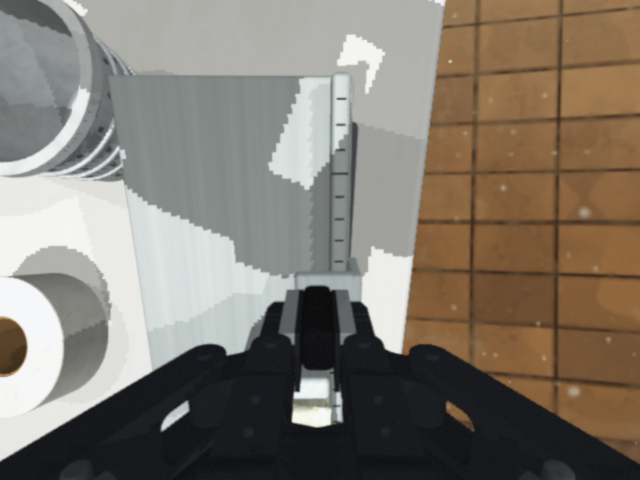

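>>> {"fn": "step_arm", "kwargs": {
  "targets": [
    [[0.0,0,0,-0.003,0,0,0],[0.0,0,0,-0.006,0,0,0],[0.0,0,0,-0.007,0,0,0],[0.0,0,0,-0.007,0,0,0]]
  ]
}}

```text
clock: 13.25
position: [555.3, -25.2, 255.7]
orientation: [[0.982, -0.186, 0.037], [0.022, 0.306, 0.952], [-0.189, -0.934, 0.305]]
force: [5.5, -0.6, 3.6]
opening: 11.4
```

```bash
cat > q.py <<'E'
from mv import *
st=sense(); print(st['opening'], R.T@(st['position']-p[:3]), R.T@st['force'])
E
python3 q.py
```

```text
11.409599989746887 [100.26118808   5.80659245 207.29910931] [ 0.75497495 -4.68709687  4.5647454 ]
```

>>> {"fn": "step_arm", "kwargs": {
  "targets": [
    [[0.0,0,0,-0.001,0,0,0],[0.0,0,0,-0.001,0,0,0]]
  ]
}}

```text
clock: 13.45
position: [555.3, -26.0, 255.5]
orientation: [[0.982, -0.186, 0.037], [0.022, 0.306, 0.952], [-0.189, -0.933, 0.305]]
force: [3.6, 0.1, 3.8]
opening: 11.6
```

```bash
python3 q.py
```

```text
11.591607034978004 [ 99.36967223   5.8065809  207.31744303] [ 1.36972063 -2.78183925  4.17271341]
```

>>> {"fn": "step_arm", "kwargs": {
  "targets": [
    [[0.0,0,0,-0.001,0,0,0],[0.0,0,0,-0.001,0,0,0]]
  ]
}}

```text
clock: 13.65
position: [555.3, -26.6, 255.3]
orientation: [[0.982, -0.186, 0.037], [0.023, 0.308, 0.951], [-0.188, -0.933, 0.306]]
force: [6.3, 4.1, 5.4]
opening: 11.6
```

```bash
python3 q.py
```

```text
11.617451378585947 [ 98.82253306   5.80620278 207.31932565] [ 5.79014888 -5.25760947  4.96961099]
```

>>> {"fn": "step_arm", "kwargs": {
  "targets": [
    [[0.0,0,0,-0.001,0,0,0],[0.0,0,0,-0.001,0,0,0]]
  ]
}}

```text
clock: 13.85
position: [555.2, -26.9, 255.2]
orientation: [[0.982, -0.186, 0.037], [0.023, 0.309, 0.951], [-0.188, -0.933, 0.308]]
force: [6.4, 9.8, 7.8]
opening: 11.3
```

```bash
python3 q.py; python3 - <<'E'
from h import *
im=imaging.read_camera('scene'); cv2.imwrite('pics/s13.png',im[:,:,::-1])
im=imaging.read_camera('wrist'); cv2.imwrite('pics/w13.png',im[:,:,::-1])
crop('pics/s13.png','pics/s13c.png',260,195,120,110,5)
crop('pics/w13.png','pics/w13c.png',240,260,160,180,3.2)
E
```

```text
11.2794951839744 [ 98.51504171   5.80459    207.31994096] [11.95906291 -5.02638615  5.52949891]
```

View pics/s13c.png

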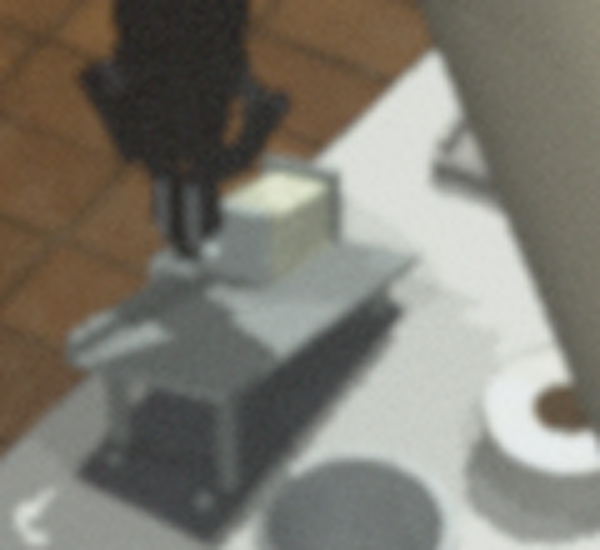

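View pics/w13c.png

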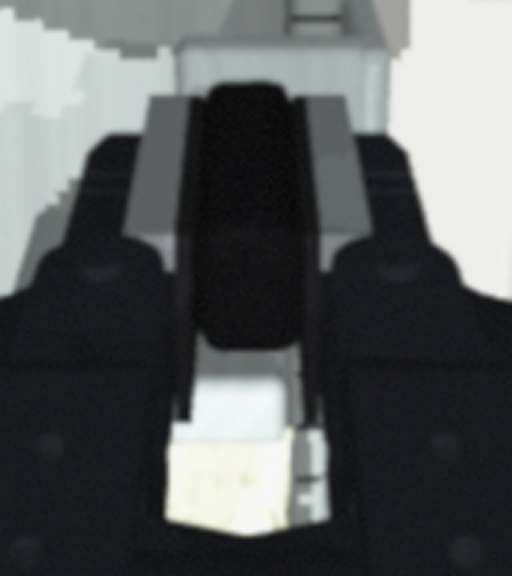

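>>> {"fn": "step_arm", "kwargs": {
  "targets": [
    [[0.045,0,0,0,0,0,0],[0.045,0,0,0,0,0,0],[0.045,0,0,0,0,0,0],[0.045,0,-0.015,0,0,0,0],[0.045,0,-0.035,0,0,0,0],[0.06,0,-0.06,0,0,0,0],[0.075,0,-0.075,0,0,0,0],[0.075,0,-0.08,0,0,0,0],[0.075,0,-0.08,0,0,0,0]]
  ]
}}

```text
clock: 14.85
position: [569.7, -52.4, 328.6]
orientation: [[0.981, -0.189, 0.037], [0.023, 0.306, 0.952], [-0.191, -0.933, 0.305]]
force: [0.2, 0.4, -0.0]
opening: 75.1
```

```bash
python3 q.py; python3 - <<'E'
from mv import *
import pickle
st=sense(); C=cam('wrist',st); pickle.dump(C,open('w14.pkl','wb'))
im=imaging.read_camera('wrist'); cv2.imwrite('pics/w14.png',im[:,:,::-1])
im=imaging.read_camera('scene'); cv2.imwrite('pics/s14.png',im[:,:,::-1])
crop('pics/s14.png','pics/s14c.png',260,195,120,110,5)
print(proj(C,[deck(64,40,46),deck(74,40,46),deck(98,6,64)]))
for h in (270,205): print(h,delta(deck(32,22,h),RG))
E
```

```text
75.05316134438296 [ 97.16718565   6.30873212 286.34097855] [ 0.41907163 -0.18682763 -0.10473645]
[[263.27421396 307.73793441]
 [262.63275748 292.81917961]
 [318.84019683 266.33434193]]
270 (array([-0.0157,  0.0153, -0.0652]), array([-0.0005, -0.0002, -0.0002]))
205 (array([-0.0157,  0.0803, -0.0652]), array([-0.0005, -0.0002, -0.0002]))
```

View pics/w14.png

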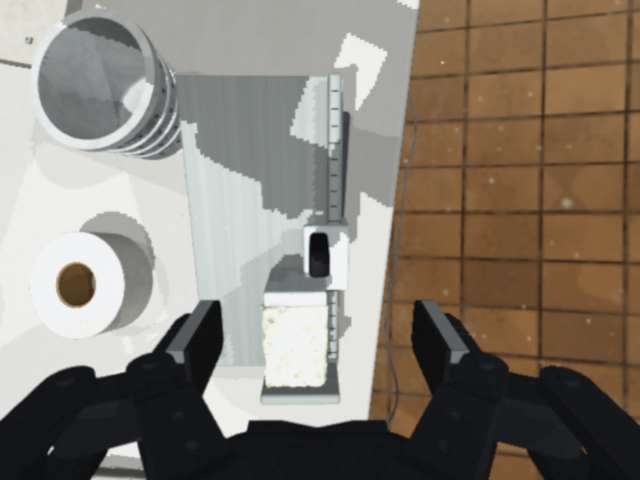

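View pics/s14c.png

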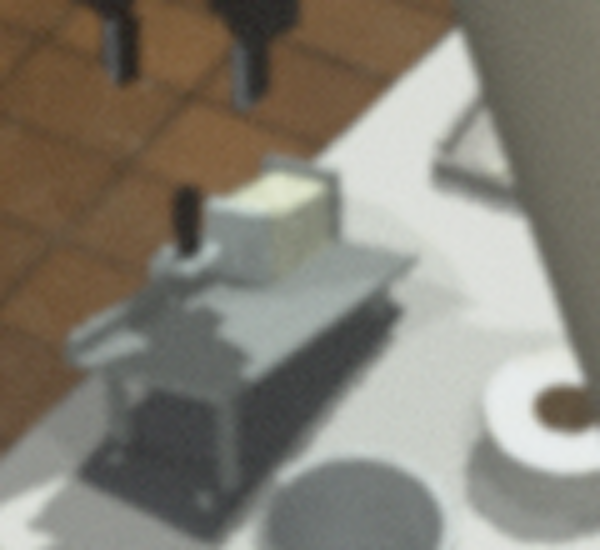

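>>> {"fn": "step_arm", "kwargs": {
  "targets": [
    [[0.075,-0.006,0,-0.025,0,0,0],[0.075,-0.012,0,-0.05,0,0,0],[0.075,-0.0157,0.005,-0.065,0,0,0],[0.075,-0.0157,0.02,-0.065,0,0,0],[0.075,-0.0157,0.035,-0.065,0,0,0],[0.075,-0.0157,0.04,-0.065,0,0,0],[0.075,-0.0157,0.04,-0.065,0,0,0]]
  ]
}}

```text
clock: 15.65
position: [544.3, -101.8, 273.7]
orientation: [[0.981, -0.191, 0.037], [0.024, 0.307, 0.951], [-0.193, -0.932, 0.306]]
force: [-0.8, 0.2, 0.2]
opening: 74.9
```

```bash
python3 q.py; python3 - <<'E'
from mv import *
st=sense(); C=cam('wrist',st)
im=imaging.read_camera('wrist'); cv2.imwrite('pics/w15.png',im[:,:,::-1])
im=imaging.read_camera('side'); cv2.imwrite('pics/d15.png',im[:,:,::-1])
crop('pics/d15.png','pics/d15c.png',290,180,100,110,5)
for h in (190,): print(h,delta(deck(32,22,h),RG))
E
```

```text
74.85847399185933 [ 32.45604217  21.89596781 245.42159578] [ 0.23843447  0.8220919  -0.06511423]
190 (array([-0.0003,  0.0567, -0.0005]), array([0.0003, 0.0004, 0.0019]))
```

View pics/w15.png

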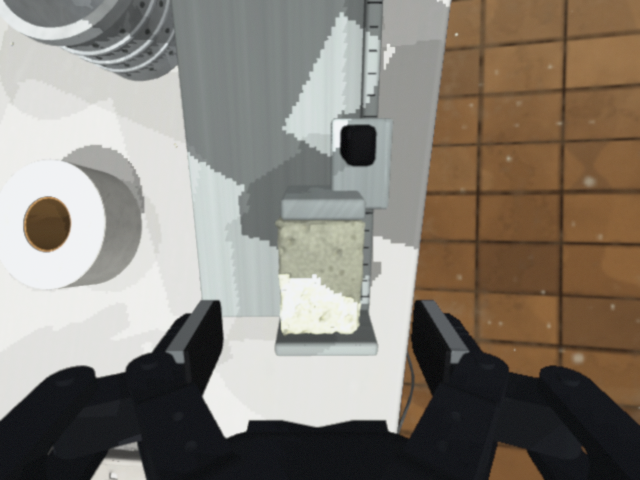

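View pics/d15c.png

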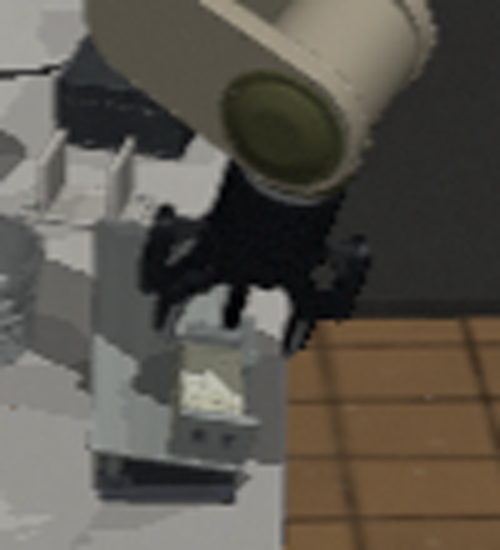

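>>> {"fn": "step_arm", "kwargs": {
  "targets": [
    [[0.075,0,0.015,0,0,0,0],[0.075,0,0.03,0,0,0,0],[0.075,0,0.042,0,0,0,0],[0.075,0,0.05,0,0,0,0],[0.075,0,0.055,0,0,0,0.002],[0.075,0,0.055,0,0,0,0.002],[0.075,0,0.055,0,0,0,0.002]]
  ]
}}

```text
clock: 16.45
position: [534.2, -85.5, 223.6]
orientation: [[0.981, -0.19, 0.037], [0.024, 0.306, 0.952], [-0.192, -0.933, 0.305]]
force: [-0.2, 0.4, -0.0]
opening: 75.1
```

```bash
python3 q.py; python3 - <<'E'
from mv import *
im=imaging.read_camera('wrist'); cv2.imwrite('pics/w16.png',im[:,:,::-1])
E
```

```text
75.07477132737344 [ 32.32027144  21.70951885 191.79013325] [ 0.3778168   0.1932292  -0.20386157]
```

View pics/w16.png

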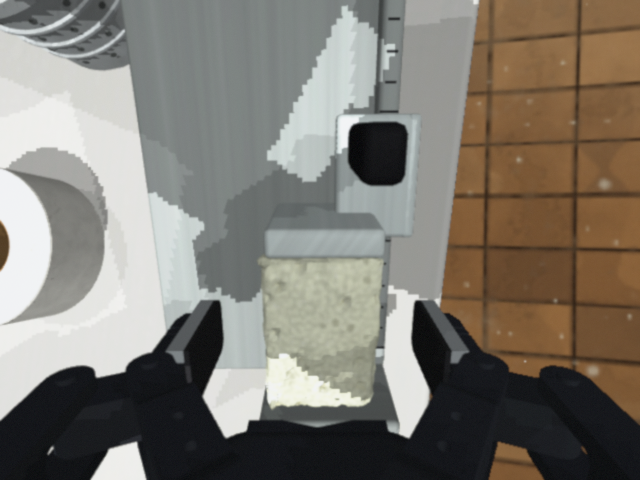

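>>> {"fn": "step_arm", "kwargs": {
  "targets": [
    [[0.06,0,0.0015,0,0,0,0],[0.045,0,0.0015,0,0,0,0],[0.035,0,0.0015,0,0,0,0],[0.03,0,0.0015,0,0,0,0],[0.03,0,0.0015,0,0,0,0]]
  ],
  "force": 35
}}

```text
clock: 17.0
position: [533.8, -84.9, 222.0]
orientation: [[0.981, -0.191, 0.037], [0.024, 0.306, 0.952], [-0.193, -0.933, 0.305]]
force: [0.6, -0.8, 3.8]
opening: 42.4
```

```bash
python3 q.py
```

```text
42.35198262450406 [ 32.3472823   21.75907749 190.0579352 ] [0.38803219 0.16659397 3.92507645]
```

>>> {"fn": "step_arm", "kwargs": {
  "targets": [
    [[0.03,0,-0.003,0,0,0,0],[0.03,0,-0.01,0,0,0,0],[0.03,0,-0.02,0,0,0,0],[0.03,0,-0.035,0,0,0,0],[0.03,0,-0.055,0,0,0,0],[0.03,0,-0.075,0,0,0,0],[0.03,0,-0.09,0,0,0,0],[0.03,0,-0.09,0,0,0,0]]
  ]
}}

```text
clock: 17.8
position: [551.3, -113.1, 308.0]
orientation: [[0.982, -0.187, 0.037], [0.023, 0.305, 0.952], [-0.189, -0.934, 0.304]]
force: [-0.2, 0.2, -1.9]
opening: 42.5
```

```bash
python3 q.py; python3 - <<'E'
from mv import *
st=sense(); C=cam('wrist',st); print(proj(C,[deck(64,40,46),deck(74,40,46),deck(98,6,64)]))
im=imaging.read_camera('wrist'); cv2.imwrite('pics/w17.png',im[:,:,::-1])
im=imaging.read_camera('scene'); cv2.imwrite('pics/s17.png',im[:,:,::-1])
crop('pics/s17.png','pics/s17c.png',260,175,120,130,4.6)
# tray goal
im=imaging.read_camera('side'); cv2.imwrite('pics/d17.png',im[:,:,::-1])
E
```

```text
42.49293868011457 [ 32.42557002  21.8125516  282.22954783] [-0.44473688 -0.16474936 -1.87150718]
[[284.89188067 204.98295915]
 [284.46065238 186.99871605]
 [350.70932738 143.16431069]]
```

View pics/w17.png

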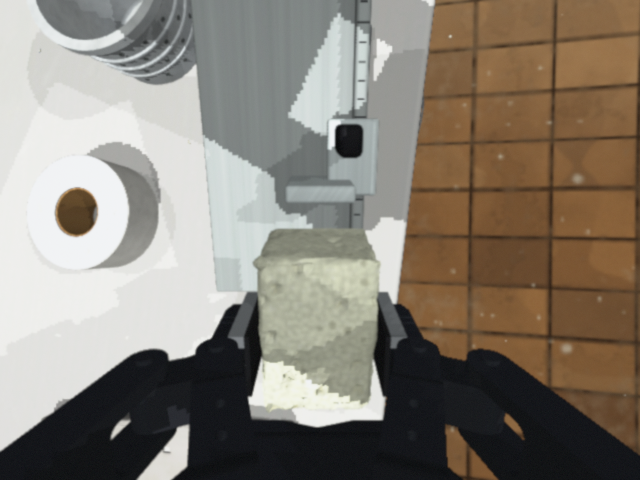

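View pics/s17c.png

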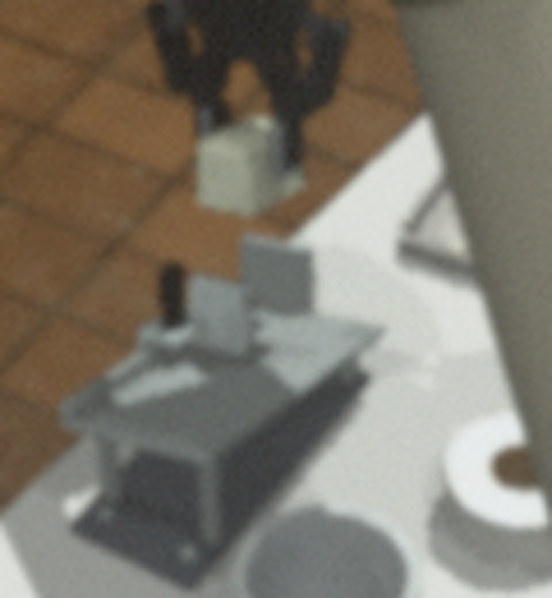

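View pics/d17.png

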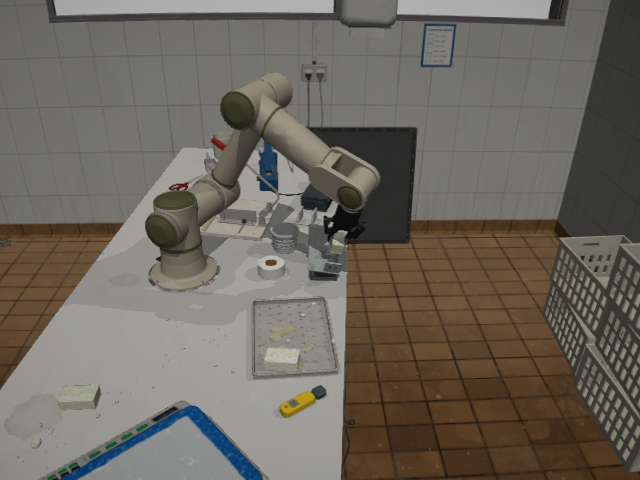

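```bash
cat > tr.py <<'E'
from mv import *
a=np.radians(3.2); c,s=np.cos(a),np.sin(a)
RT=np.array([[c,0,-s],[s,0,c],[0,-1,0]])
E
python3 - <<'E'
from tr import *
print(delta(np.array([370.5,-270,340.]),RT))
E
```

```text
(array([-0.1872, -0.0464, -0.1462]), array([-0.3189, -0.0622, -0.1888]))
```

>>> {"fn": "step_arm", "kwargs": {
  "targets": [
    [[0.03,-0.01,-0.01,-0.01,-0.01,0,-0.01],[0.03,-0.035,-0.03,-0.03,-0.05,-0.01,-0.03],[0.03,-0.065,-0.04,-0.052,-0.11,-0.02,-0.065],[0.03,-0.095,-0.046,-0.075,-0.17,-0.035,-0.1],[0.03,-0.125,-0.046,-0.098,-0.23,-0.045,-0.135],[0.03,-0.15,-0.046,-0.118,-0.28,-0.055,-0.165],[0.03,-0.17,-0.046,-0.133,-0.31,-0.062,-0.185],[0.03,-0.182,-0.046,-0.142,-0.319,-0.062,-0.189],[0.03,-0.187,-0.046,-0.146,-0.319,-0.062,-0.189],[0.03,-0.187,-0.046,-0.146,-0.319,-0.062,-0.189]]
  ]
}}

```text
clock: 18.95
position: [370.3, -270.3, 340.2]
orientation: [[0.999, 0.001, -0.054], [0.054, -0.0, 0.999], [0.001, -1.0, -0.0]]
force: [0.0, 0.0, -0.5]
opening: 42.4
```

>>> {"fn": "step_arm", "kwargs": {
  "targets": [
    [[0.03,0,0,0,0,0,0],[0.03,0,0,0,0,0,0]]
  ]
}}

```text
clock: 19.15
position: [371.3, -269.5, 340.1]
orientation: [[0.998, 0.001, -0.057], [0.057, -0.0, 0.998], [0.001, -1.0, -0.0]]
force: [0.6, 0.1, -0.7]
opening: 42.5
```

```bash
python3 - <<'E'
from tr import *
st=sense(); print(st['position'],st['orientation'].round(3).tolist(),st['opening'],st['force'],st['joint_pos'])
C=cam('wrist',st);pickle.dump(C,open('w18.pkl','wb'))
im=imaging.read_camera('wrist'); cv2.imwrite('pics/w18.png',im[:,:,::-1])
print(delta(np.array([370.5,-270,340.]),RT))
E
```

```text
[ 371.27703908 -269.52411988  340.07589187] [[0.998, 0.001, -0.057], [0.057, -0.0, 0.998], [0.001, -1.0, -0.0]] 42.47246268056811 [ 0.64283652  0.06897154 -0.73662019] [-8.84331749e-01  2.33834372e-01  1.78187633e+00  7.24428945e-04
  1.12493300e+00 -9.41197076e-01]
(array([-0.0008,  0.0001, -0.0004]), array([0.0005, 0.0008, 0.0011]))
```

View pics/w18.png

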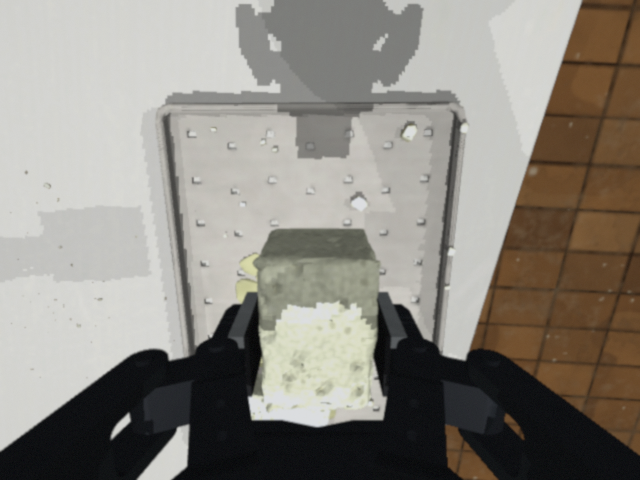

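```bash
python3 - <<'E'
from tr import *
C=pickle.load(open('w18.pkl','rb'))
for q in [(170,108),(455,108),(312,104),(188,345),(440,345)]: print(q,onplane(C,q,24))
for q in [(409,131),(359,202),(250,265),(245,288)]: print('crumb',q,onplane(C,q,4))
print(proj(C,[[371-21,-270+32,2],[371+21,-270+32,2],[371-21,-270-32,2],[371+21,-270-32,2]]))
D=cam('side')
dt=lambda u,v:(u/5+230,v/5+280)
for q in [(200,265),(320,240),(365,175),(290,302),(395,245),(390,335)]: print(onplane(D,dt(*q),4))
print('slice top', [onplane(D,dt(*q),35) for q in [(183,338),(350,348),(340,418),(175,410)]])
E
```

```text
(170, 108) [ 261.00871736 -189.8073517    24.        ]
(455, 108) [ 464.10285387 -178.01130382   24.        ]
(312, 104) [ 361.96235918 -180.93207059   24.        ]
(188, 345) [ 265.81430254 -382.71463765   24.        ]
(440, 345) [ 482.85190147 -370.34991526   24.        ]
crumb (409, 131) [ 438.20177933 -195.30766717    4.        ]
crumb (359, 202) [ 404.4406975  -253.31301807    4.        ]
crumb (250, 265) [ 315.12120648 -313.86999694    4.        ]
crumb (245, 288) [ 310.88302278 -335.7670956     4.        ]
[[293.8858304  179.22571595]
 [345.25786481 182.19906829]
 [290.932487   253.47407201]
 [339.37425493 256.10630166]]
[ 309.65939834 -330.5969395     4.        ]
[ 379.89929235 -309.64993371    4.        ]
[ 407.66370295 -248.87000318    4.        ]
[ 362.42871826 -364.36266152    4.        ]
[ 424.18301787 -315.34707295    4.        ]
[ 419.16471491 -393.91755071    4.        ]
slice top [array([ 304.6544909 , -428.08741124,   35.        ]), array([ 396.0429002 , -438.40959136,   35.        ]), array([ 389.99999531, -492.77376251,   35.        ]), array([ 302.56950031, -484.53087584,   35.        ])]
```

>>> {"fn": "step_arm", "kwargs": {
  "targets": [
    [[0.03,-0.003,0.02,0.002,0,0,0],[0.03,-0.006,0.05,0.004,0,0,0],[0.03,-0.009,0.08,0.005,0,0,0.001],[0.03,-0.009,0.105,0.005,0,0,0.001],[0.03,-0.009,0.125,0.005,0,0,0.001],[0.03,-0.009,0.136,0.005,0,0,0.001],[0.03,-0.009,0.141,0.005,0,0,0.001],[0.03,-0.009,0.144,0.005,0,0,0.001],[0.03,-0.009,0.144,0.005,0,0,0.001]]
  ]
}}

```text
clock: 20.1
position: [362.0, -265.6, 196.5]
orientation: [[0.998, 0.001, -0.056], [0.056, -0.001, 0.998], [0.001, -1.0, -0.001]]
force: [0.1, -0.6, -1.0]
opening: 42.7
```

>>> {"fn": "step_arm", "kwargs": {
  "targets": [
    [[0.03,0,0.001,0,0,0,0],[0.03,0,0.002,0,0,0,0],[0.03,0,0.002,0,0,0,0]]
  ]
}}

```text
clock: 20.4
position: [361.8, -265.5, 194.3]
orientation: [[0.998, 0.0, -0.056], [0.056, -0.001, 0.998], [0.0, -1.0, -0.001]]
force: [-0.4, -0.0, -1.1]
opening: 42.7
```

>>> {"fn": "step_arm", "kwargs": {
  "targets": [
    [[0.03,0,0.001,0,0,0,0],[0.03,0,0.002,0,0,0,0],[0.03,0,0.002,0,0,0,0]]
  ]
}}

```text
clock: 20.7
position: [361.7, -265.5, 192.0]
orientation: [[0.998, 0.0, -0.056], [0.056, -0.001, 0.998], [0.0, -1.0, -0.001]]
force: [-0.3, -0.1, -1.3]
opening: 42.3
```

>>> {"fn": "step_arm", "kwargs": {
  "targets": [
    [[0.03,0,0.001,0,0,0,0],[0.03,0,0.001,0,0,0,0]]
  ]
}}

```text
clock: 20.9
position: [361.8, -265.5, 191.0]
orientation: [[0.998, 0.0, -0.056], [0.056, -0.001, 0.998], [0.0, -1.0, -0.001]]
force: [0.1, -0.6, -1.5]
opening: 42.8
```

>>> {"fn": "step_arm", "kwargs": {
  "targets": [
    [[0.03,0,0.001,0,0,0,0],[0.03,0,0.001,0,0,0,0]]
  ]
}}

```text
clock: 21.1
position: [361.8, -265.5, 190.5]
orientation: [[0.998, 0.0, -0.056], [0.056, -0.001, 0.998], [0.0, -1.0, -0.001]]
force: [-1.8, 1.8, 5.4]
opening: 42.3
```

>>> {"fn": "step_arm", "kwargs": {
  "targets": [
    [[0.03,0,0.001,0,0,0,0],[0.03,0,0.001,0,0,0,0]]
  ]
}}

```text
clock: 21.3
position: [361.8, -265.5, 190.4]
orientation: [[0.998, 0.0, -0.056], [0.056, -0.001, 0.998], [0.0, -1.0, -0.001]]
force: [-6.4, 6.5, 20.4]
opening: 42.5
```

>>> {"fn": "step_arm", "kwargs": {
  "targets": [
    [[0.03,0,-0.001,0,0,0,0],[0.06,0,-0.001,0,0,0,0],[0.06,0,-0.001,0,0,0,0],[0.06,0,-0.001,0,0,0,0],[0.06,0,-0.02,0,0,0,0],[0.06,0,-0.05,0,0,0,0],[0.06,0,-0.09,0,0,0,0],[0.06,0,-0.13,0,0,0,0],[0.06,0,-0.16,0,0,0,0],[0.06,0,-0.16,0,0,0,0]]
  ]
}}

```text
clock: 22.3
position: [362.1, -265.7, 352.6]
orientation: [[0.998, 0.005, -0.056], [0.056, -0.006, 0.998], [0.004, -1.0, -0.007]]
force: [0.3, 0.6, -0.2]
opening: 60.4
```

>>> {"fn": "step_arm", "kwargs": {
  "targets": [
    [[0.06,0,0,-0.03,0,0,0],[0.06,0,-0.02,-0.06,0,0,0],[0.06,0,-0.04,-0.08,0,0,0],[0.06,0,-0.04,-0.08,0,0,0],[0.06,0,-0.04,-0.08,0,0,0]]
  ]
}}

```text
clock: 22.8
position: [366.1, -344.9, 387.8]
orientation: [[0.998, -0.001, -0.055], [0.055, 0.001, 0.998], [-0.001, -1.0, 0.001]]
force: [-0.0, 0.2, -0.3]
opening: 60.2
```

```bash
python3 - <<'E'
from tr import *
st=sense(); print(st['clock'],st['position'],st['force'])
C=cam('wrist',st);pickle.dump(C,open('w20.pkl','wb'))
for n in ['wrist','side','scene']:
    im=imaging.read_camera(n); cv2.imwrite(f'pics/{n}20.png',im[:,:,::-1])
crop('pics/scene20.png','pics/s20c.png',230,175,150,140,4.2)
crop('pics/side20.png','pics/d20c.png',230,190,130,200,3)
E
```

```text
22.8 [ 366.066852   -344.89354116  387.79418303] [-0.01736191  0.22741396 -0.2964475 ]
```

View pics/wrist20.png

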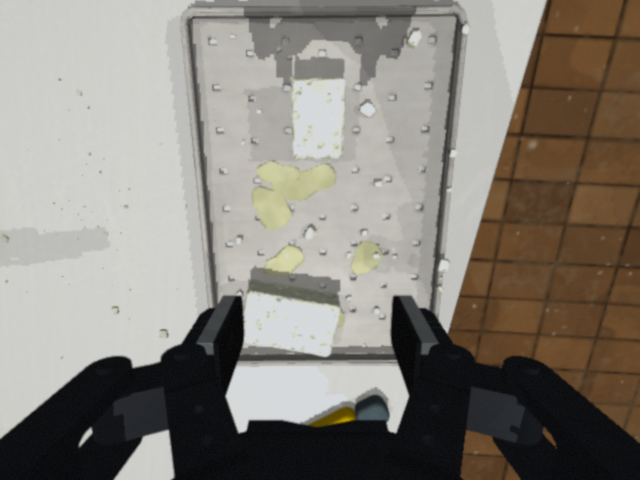

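View pics/s20c.png

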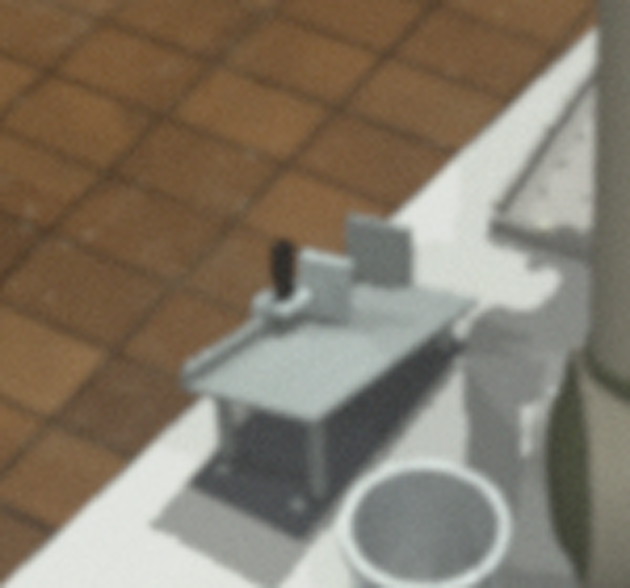

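View pics/d20c.png

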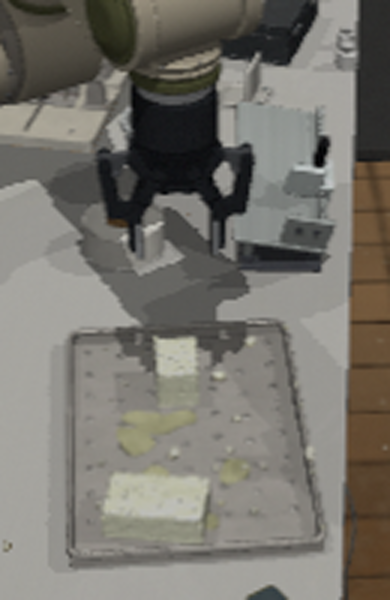

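```bash
python3 - <<'E'
from rig import sign_off, sense
print(sense()['clock'], sign_off())
E
```

```text
the job is handed in; nothing more can be done
22.95 None
```

The cheese was measured and now lies flat, same side up, in the empty +y half of the tray. The jaw is still standing at its reading. I handed the job in at about 23 s of the 61 s allowed.

- **Sequence:** I took the cheese by its ends from the cradle and set it on the deck about 36 mm short of the end stop and 5 mm off the fence. When the fingers opened it slid to the fence and against the lower finger. Once I lifted the gripper clear, it slid the rest of the way home by itself. I then pinched the tab and slid the jaw about 81 mm until it touched the cheese. Finally I gripped the cheese by its long sides and laid it in the tray.
- **Jaw:** the push force had risen to about 12 N when I stopped. After the cheese was lifted out, the wrist picture showed the jaw face within about 2 pixels (1 to 1.5 mm) of where it should be for a home cheese.
- **Cheese at home:** the pictures showed it against both stops. Its free end was within about 3 pixels (1.5 mm) of the prediction.
- **Rest of the bench:** the final pictures show the slice and mould in place, with nothing knocked over and the gripper clear of everything. I did not check the two check weights in the last pictures, but the arm never went near them.
- **Disagreements:** the deck position found from the images left errors of 2 to 4 pixels at a few points. The cheese met the deck about 1 mm earlier than predicted. When I set it in the tray the contact force briefly reached about 20 N, and I backed off 1 mm before letting go.

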